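# Pin a scanner stand to a pharmacy counter

## Task

Fasten the scanner stand to the counter riser: take the tapered steel pin from its wooden holder, work it down through the hole in the stand's foot and on into the fixed hole hidden beneath, letting the taper drag the stand into line, and turn its key into the slot until the collar lies fully down on the foot. Move the stand only with the pin, never with the hand, and leave the mouse, the change dish and the tablet jar where they are. Let go of the pin at the end.

Things in the scene. Friction and masses are not known exactly. Their poses are not given: they have to be found in the camera images.
- pin_grip (a point): Centre of the grip of the loose steel pin (0.3 kg), on its axis: an upright flat bar 60 mm long (pin x), 16 mm thick (pin y), 36 mm high (18 mm above and below this point). Pin z points up. At the start the pin hangs upright in the holder, its key bar resting on the block's top, shank down the hole.
- pin_seat (a point): On the pin's axis at the underside of its round collar (52 mm diameter, 6 mm thick), 24 mm below pin_grip; same axes. Below the collar the round shank is 24 mm in diameter for 30 mm, then tapers evenly over 50 mm to the tip.
- pin_key (a point): On the pin's axis at the underside of its key: a straight bar right under the collar, 43 mm long along pin x (sticking out on both sides of the shank), 9.5 mm wide, 10 mm high. This point is 10 mm below pin_seat; same axes.
- pin_tip (a point): Tip of the pin (7 mm diameter), on its axis, 104 mm below pin_grip and 80 mm below pin_seat; same axes.
- stand: Loose scanner stand (0.5 to 1 kg), lying flat, sliding easily, on a fixed grey riser 82 mm high. Aluminium foot plate 10 mm thick, 100 mm along stand x, reaching 54 mm to -y and 124 mm to +y of the origin; black cradle with scanner on its +y end (from y = 65 mm on, up to 130 mm high). Origin: centre of the foot's hole at the plate's underside; z up.
- foot_hole (a point): Centre of the foot's hole at the plate's top, 10 mm above the stand's origin, same axes. The hole is 26 mm in diameter, with a straight slot across it, 13.4 mm wide and 48 mm long along stand y, through the plate, for the pin's key: pin x must lie along stand y, either way round. The collar comes to rest on this surface.
- riser_end (a point): Middle of the top edge of the fixed riser's +y end. Inside the riser, right under the foot, is a fixed steel block with an upright bore, 26 mm in diameter, 82 mm deep, its mouth level with the riser's top. The bore's centre is 10 to 14 mm off the foot's hole at the start, in any direction: not measured; part of it shows through the foot's hole; the pin can feel it.
- holder: Fixed pale wooden block, 70 x 70 mm and 72 mm high, origin at the centre of its underside, with a 28 mm upright hole in the middle in which the pin stands at the start.
- mouse: Black computer mouse, 105 x 60 x 33 mm, a bystander; origin at the centre of its underside.
- change_dish: Clear shallow change dish, 130 x 180 x 22 mm, a bystander; origin at the centre of its underside.
- tablet_jar: White jar, 60 mm diameter, 90 mm high, a bystander; origin at the centre of its underside.

How it is judged (in metres and radians):
On the way, in this order (a step that is already met when the one before it is completed fails the run):
1. the pin is lifted clear of its holder (height (world z) of pin_tip above 0.085 m), for 0.1 s.
2. the pin's tip has gone through the foot's hole and at least 15 mm into the fixed bore beneath (z of pin_tip in the frame of stand below -0.015 m and horizontal distance between pin_tip and stand below 0.02 m), for 0.05 s.
At the end, for the whole second after the job is handed in: The pin stands upright (within 3.5 degrees) in the foot's hole (within 4 mm of its centre) with its collar down on the foot (gap under 2.5 mm), key in the slot; the stand lies flat on the riser (within 1.7 degrees and 3 mm), within 20 mm of where it began (z of pin_seat in the frame of stand between 0.007 and 0.0125 m and horizontal distance between pin_seat and stand below 0.004 m and angle between pin_seat's own z axis and vertical below 0.06 rad and angle between stand's own z axis and vertical below 0.03 rad and height (world z) of stand between 0.079 and 0.085 m and distance of stand from where it was at the start of the episode below 0.02 m); the robot touches nothing.
It fails at once if the hand or arm pushes the stand (more than 3 N) (contact force between any of the fingers, the arm and stand above 3 N).
It fails at once if the mouse, change dish or tablet jar is moved by more than 30 mm (distance of any of mouse, change_dish, tablet_jar from where it was at the start of the episode above 0.03 m).
It also fails if it takes over 58 s, if anything falls off the work surface, if the arm or the gripper's body presses on something with over 40 N, if the wrist force passes 120 N, or if a joint passes its speed limit or range.

## Robot

A 7-joint arm with a two-finger parallel gripper is mounted at the origin on the work surface. World frame = base frame: x ahead of the robot, y to its left, z up, the work surface at z = 0. Lengths are in m, angles in degrees, forces in N, time in s.
With the tool pointing down it reaches from about 0.425 to 0.875 m from the base axis. Payload 4.7 kg.
Tool frame: the origin (TCP) lies midway between the tips of the shut fingers; the grasp point (between the pads) lies 19 mm behind it; y points along the fingers, x is the direction in which the jaws open and shut, and the axes are right-handed (so a half turn about y gives the same grasp; the last joint's range is limited). The gripper opens to 87 mm and grips with 3 to 60 N. Pads are 19 mm wide; open, the fingers measure 117 mm over their backs; the gripper's body (75 mm by 190 mm) begins 51 mm behind the grasp point.
Start: joints at [69.563, 18.392, -4.016, 83.108, 1.295, 78.541, -3.26], TCP at [0.236, -0.606, 0.189] pointing down, gripper open.
Joint ranges: [-163.93, 163.93], [-17.29, 119.83], [-79.2, 71.16], [3.27, 140.29], [-89.18, 269.18], [5.43, 117.66], [-154.24, 154.24]. Speed limits (degrees/s): [147.25, 147.25, 180, 180, 180, 180, 180].

## Interface

Orientations are given as [roll, pitch, yaw] about the fixed x, y, z axes, in that order (R = Rz(yaw) Ry(pitch) Rx(roll)).
In Python, from cell import env gives the robot as it stands.
- The arm moves only by the tool carry_out, never from a script. Its argument "targets" is a list of rows, each a list of 2 entries, a list of its own where there are three numbers: the shift along the tool's x, y, z in mm, then the turn, a rotation vector about the tool's x, y, z in degrees. A call has 1 to 12 rows; each row shifts and turns the commanded pose from where the row before left it, along the tool's axes as they then stand; what a row does not reach is not made up. A row lasts 1/10 s, in which the tool goes at most 50 mm and 8.59 degrees, less where a joint would pass 70% of its speed; a pose out of reach is approached as far as the arm can. A call with a gripper value outside its range is refused whole. "jaw" is the opening, from 0 (shut) to 1 (fully open), set as the call begins (left out, the last holds). The fingers move at their own pace and stop on an object; "squeeze" is the grip in N (left out, the last holds). Time passes only in rows, so rows that do not move let the fingers close. It gives the time, the measured TCP pose, the force and the opening at its end, in the units of the state.
- env.get_obs(): the state, without advancing time (a new reading comes with each control period).
- env.read_camera(name): name is "scene" or "side" or "wrist"; returns the picture (400x640x3 uint8, red, green, blue); there is no depth.
- env.get_calibration(name): a dict with "fx", "fy", "cx", "cy" (pixels), "R" (3x3) and "t" (3): a world point X has camera coordinates R X + t; the wrist camera has in their place "hand_eye" (4x4, takes a point from camera to tool coordinates, whose origin is the TCP and whose axes are the tool frame's). Camera axes: x right, y down, z forward; pixel columns grow to the right and rows downward; lengths in m; the calibration is good to about 2 mm. A picture is of the moment at which its call begins: read the wrist's pose just before it. get_calibration takes no time and is no camera call.
- env.sign_off(): hands the job in, once; it reports no verdict.
Trained networks look in the newest picture that a camera, given by its name, has taken for a name from the list of things; names that differ only in an ending like _2 or _b are one class to them, and where a whole thing is asked for, a point or a joint stands for the part that bears it (a point fixed in the world has none). Each returns a list of dicts, best first, with "p" (0 to 1); they miss things now and then, are a little off and sometimes report something else, mostly with a low value. They report only what shows in the picture. A call takes as long as a camera call.
- env.outline_of(camera, label): "mask" (400x640 bool, what is visible of it) and "xy" ([column, row] in pixels, amid what is visible of it).
The state is a dict: "time_s": time; "qpos": joint angles; "joint_velocities": joint speeds; "effort": joint torques, N m; "tool_pos": TCP position; "tool_rot": TCP orientation; "force": force on the tool from outside, world axes, zero at the start; "wrist_torque": the same for the moment, N m; "grip_width": finger opening in m.
Only numpy, scipy, OpenCV 4.12 (cv2) and the standard library are available. Lean on these libraries where they do the work, as an engineer would, in place of code of your own. Each camera call takes 0.05 s, during which the arm holds its last target.

## Working session

There is one attempt and no reset: what is moved stays moved. The work goes in short steps, Python scripts to look and compute and a tool call to move; the robot and the scene stay as the last step left them, time stands still between calls to the robot, and variables do not carry over. Pictures are saved under pics/ and viewed, and the job is handed in when it is done.

Besides the shell and the picture viewer there is one more tool, called after ">>>" in YAML: its name, and indented under it one key for each argument. carry_out: Moves the arm, as the interface text tells. Its arguments: {"type":"object","properties":{"targets":{"type":"array","items":{"type":"array"}},"jaw":{"type":"number"},"squeeze":{"type":"number"}},"required":["targets"]}

```bash
mkdir -p pics; ls; cat > h.py <<'E'
import numpy as np, cv2
from cell import env
from scipy.spatial.transform import Rotation as Ro
def save(n,im): cv2.imwrite('pics/'+n,cv2.cvtColor(im,cv2.COLOR_RGB2BGR))
def cal(n): return env.get_calibration(n)
def ray(c,uv,T=None):
    # returns origin, dir in world
    d=np.array([(uv[0]-c['cx'])/c['fx'],(uv[1]-c['cy'])/c['fy'],1.])
    if 'R' in c:
        R=np.array(c['R']);t=np.array(c['t']);return -R.T@t,R.T@d
    H=np.array(c['hand_eye']);M=T@H
    return M[:3,3],M[:3,:3]@d
def toolT(o=None):
    o=o or env.get_obs();T=np.eye(4);T[:3,:3]=Ro.from_euler('xyz',o['tool_rot'],degrees=True).as_matrix();T[:3,3]=o['tool_pos'];return T
def atz(c,uv,z,T=None):
    o,d=ray(c,uv,T);return o+d*(z-o[2])/d[2]
def proj(c,X,T=None):
    if 'R' in c: p=np.array(c['R'])@X+np.array(c['t'])
    else:
        M=np.linalg.inv(T@np.array(c['hand_eye']));p=M[:3,:3]@X+M[:3,3]
    return np.array([c['fx']*p[0]/p[2]+c['cx'],c['fy']*p[1]/p[2]+c['cy']])
E
python3 - <<'E'
from h import *
o=env.get_obs();print(o)
for n in ['scene','side','wrist']:
    save(n+'0.png',env.read_camera(n)); print(n,cal(n))
E
```

```text
pics
{'time_s': 0.0, 'qpos': array([69.56217078, 18.44038374, -4.01550839, 83.17671978,  1.29607445,
       78.54140707, -3.25844386]), 'joint_velocities': array([-0.02894566, -0.06191668,  0.00653005,  0.02462649, -0.00222946,
        0.12215444, -0.07799423]), 'effort': array([ 9.25268387e-05, -4.91286957e+01, -4.03928999e-01, -3.12523592e+01,
       -6.39208616e-02,  4.37513762e-02,  1.88769641e-04]), 'tool_pos': array([ 0.23524849, -0.60524856,  0.18763067]), 'tool_rot': array([-90.0069301 ,   0.11320338, -68.75063893]), 'force': array([ 0.90840317,  0.08519629, -0.09593836]), 'wrist_torque': array([ 0.00457287, -0.00959838,  0.00479001]), 'grip_width': 0.08735582219565916}
scene {'fx': 383.2971942438163, 'fy': 383.2971942438163, 'cx': 315.2335914985252, 'cy': 201.80345485942394, 'R': array([[-0.78210413,  0.62314297,  0.0024424 ],
       [ 0.51017511,  0.64255941, -0.57169813],
       [-0.35781906, -0.44588142, -0.82046041]]), 't': array([ 0.53528214, -0.23500831,  1.17173554])}
side {'fx': 468.61800527869354, 'fy': 468.61800527869354, 'cx': 315.2527191948832, 'cy': 199.04286091297288, 'R': array([[-0.66967517, -0.74251763,  0.01423836],
       [-0.44552705,  0.38633317, -0.8076214 ],
       [ 0.59417238, -0.54718757, -0.58952942]]), 't': array([0.38444338, 0.37414042, 0.60794442])}
wrist {'fx': 317.8262283741659, 'fy': 317.8262283741659, 'cx': 309.09164833052273, 'cy': 203.04584782750877, 'hand_eye': array([[ 9.99999721e-01, -5.90442430e-04,  4.58369849e-04,
         1.10739056e-04],
       [-6.00700180e-04, -2.69858211e-01,  9.62899883e-01,
        -1.95188538e-01],
       [-4.44842079e-04, -9.62899889e-01, -2.69858491e-01,
         7.38181451e-02],
       [ 0.00000000e+00,  0.00000000e+00,  0.00000000e+00,
         1.00000000e+00]])}
```

View pics/scene0.png

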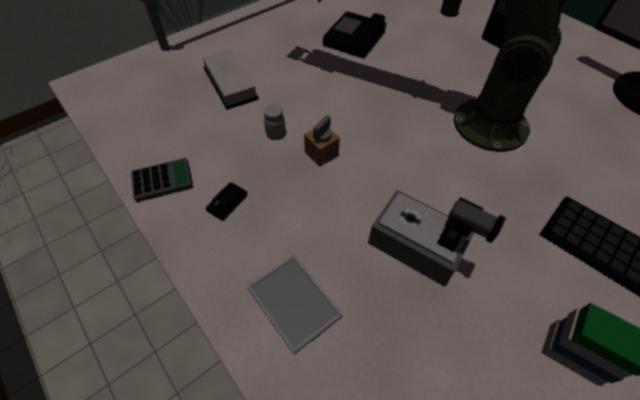

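View pics/side0.png

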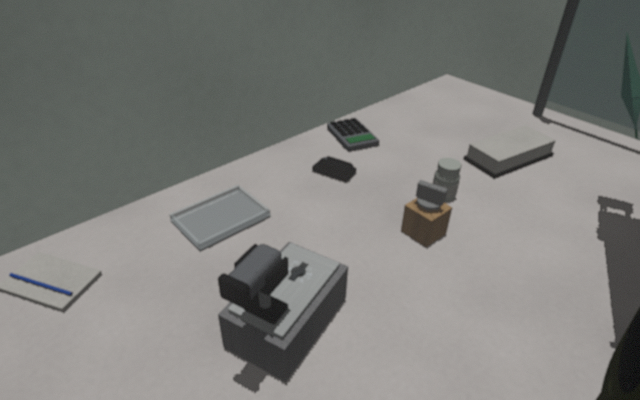

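View pics/wrist0.png

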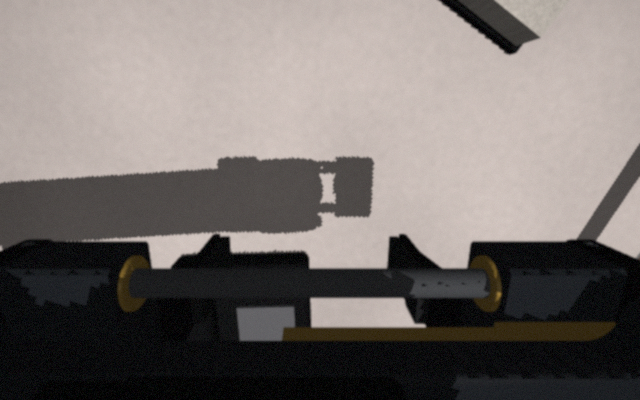

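The scene view shows the holder and pin near (322,140), the riser and stand near (425,235), the jar at (274,122), the mouse at (228,200) and the dish at (295,305). The side view has the holder at (426,215) and the foot hole at (300,270). I'll enlarge both.

```bash
python3 - <<'E'
from h import *
for n,boxes in [('scene',[(290,100,100,75),(360,180,160,110)]),('side',[(390,170,90,80),(210,230,150,150)])]:
    im=cv2.cvtColor(cv2.imread(f'pics/{n}0.png'),cv2.COLOR_BGR2RGB)
    for i,(x,y,w,h) in enumerate(boxes):
        s=int(min(800//w,600//h)); c=cv2.resize(im[y:y+h,x:x+w],None,fx=s,fy=s,interpolation=cv2.INTER_CUBIC)
        c=np.clip(c.astype(float)*1.6,0,255).astype(np.uint8)
        for k in range(0,w,10): cv2.putText(c,str(x+k),(k*s,8),0,.3,(255,0,0)); cv2.line(c,(k*s,10),(k*s,14),(255,0,0))
        for k in range(10,h,10): cv2.putText(c,str(y+k),(0,k*s),0,.3,(255,0,0))
        save(f'{n}_c{i}.png',c)
for n in ['scene','side']:
    for l in ['pin_grip','stand','holder','foot_hole','riser_end','tablet_jar']:
        r=env.outline_of(n,l); print(n,l,[(round(q['p'],2),np.round(q['xy'],1),q['mask'].sum()) for q in r[:2]])
E
```

```text
scene pin_grip [(0.59, array([323.8, 129.2]), np.int64(354))]
scene stand [(0.83, array([441. , 225.7]), np.int64(4436))]
scene holder [(0.62, array([320.2, 146.8]), np.int64(838))]
scene foot_hole [(0.55, array([439.7, 222.4]), np.int64(4376))]
scene riser_end [(0.74, array([411.8, 248.9]), np.int64(2541))]
scene tablet_jar [(0.64, array([273.2, 119.8]), np.int64(658))]
side pin_grip [(0.66, array([430. , 193.7]), np.int64(692))]
side stand [(0.82, array([274.7, 282.2]), np.int64(7249))]
side holder [(0.77, array([424.2, 219.3]), np.int64(1549))]
side foot_hole [(0.68, array([273.7, 286.7]), np.int64(7048)), (0.65, array([432.8, 198.1]), np.int64(721))]
side riser_end [(0.95, array([287.1, 336.3]), np.int64(5059)), (0.59, array([430.8, 194.5]), np.int64(713))]
side tablet_jar [(0.65, array([448.4, 176.8]), np.int64(784))]
```

View pics/scene_c0.png

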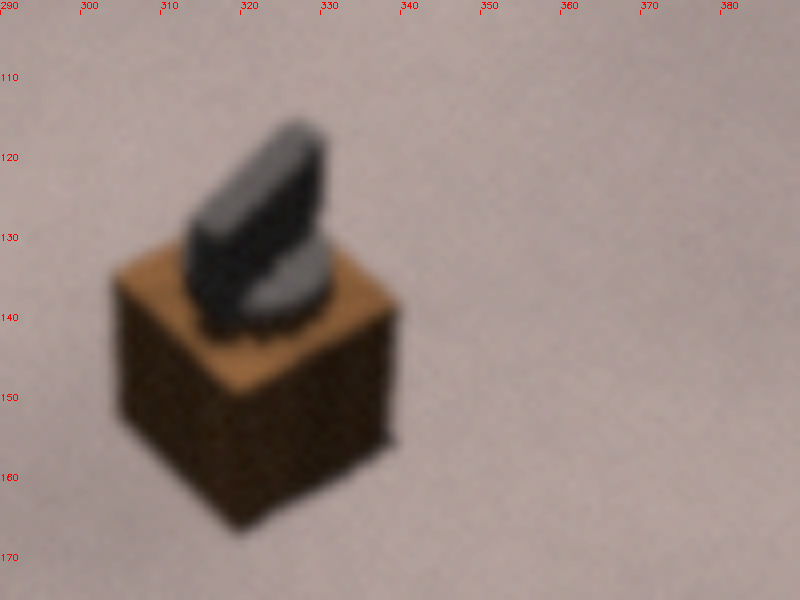

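View pics/scene_c1.png

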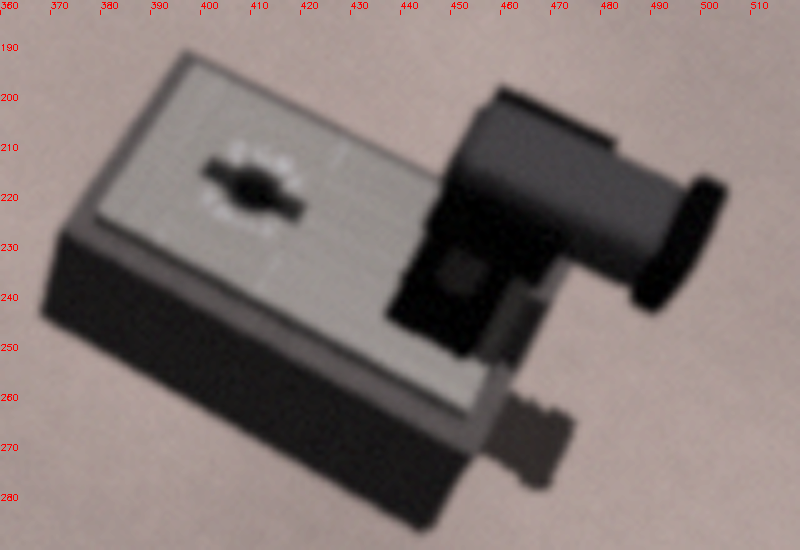

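View pics/side_c0.png

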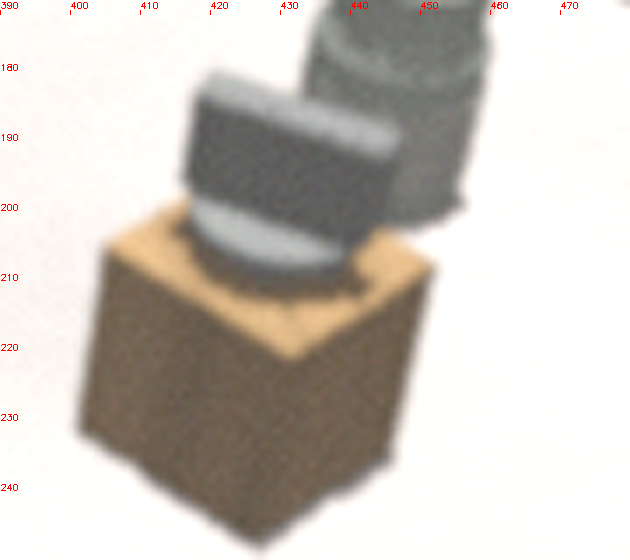

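View pics/side_c1.png

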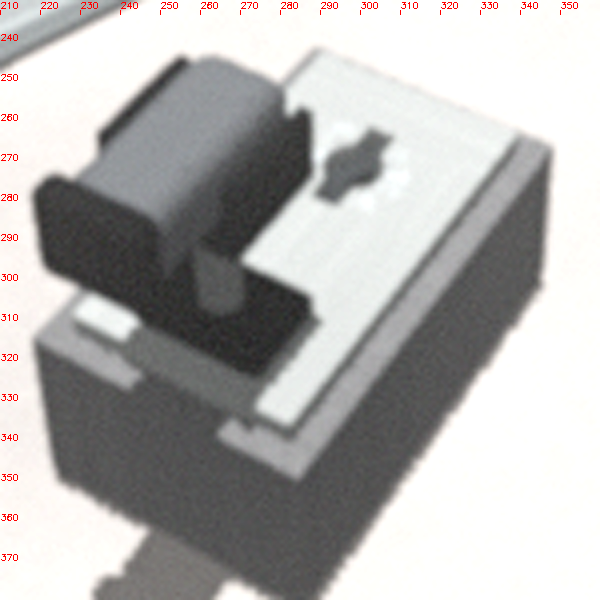

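```bash
python3 - <<'E'
from h import *
sc,si=cal('scene'),cal('side')
def A(n,c,uv,z): print(n,np.round(atz(c,uv,z),4))
A('sc top end1',sc,(314.5,128),.124);A('sc top end2',sc,(328.5,117),.124)
A('si top end1',si,(419,183),.124);A('si top end2',si,(445.5,190),.124)
for n,uv in [('L',(304,135)),('F',(319.5,150)),('R',(339,138))]: A('sc holder '+n,sc,uv,.072)
for n,uv in [('L',(404,205)),('F',(430,221)),('R',(451,208))]: A('si holder '+n,si,uv,.072)
print('foot')
A('sc hole',sc,(410,218),.092);A('sc slot1',sc,(400.5,213.5),.092);A('sc slot2',sc,(418.5,223),.092)
A('si hole',si,(297,271.5),.092);A('si slot1',si,(303.5,264),.092);A('si slot2',si,(290,280),.092)
A('sc foot c L',sc,(378,223.5),.092);A('sc foot top',sc,(397,193),.092);A('sc foot near',sc,(453,263.5),.092)
A('si foot c',si,(337,263.5),.092);A('si foot far',si,(287.5,243),.092);A('si foot near',si,(283,339),.092)
A('sc riser L',sc,(372,227),.082);A('sc riser R',sc,(454,272),.082)
A('jar',sc,(274,110),.09);A('mouse',sc,(228,200),.02)
E
```

```text
sc top end1 [ 0.5088 -0.2239  0.124 ]
sc top end2 [ 0.4544 -0.233   0.124 ]
si top end1 [ 0.5013 -0.2154  0.124 ]
si top end2 [ 0.4511 -0.2355  0.124 ]
sc holder L [ 0.5147 -0.2624  0.072 ]
sc holder F [ 0.5162 -0.1933  0.072 ]
sc holder R [ 0.4472 -0.1945  0.072 ]
si holder L [ 0.5138 -0.1933  0.072 ]
si holder F [ 0.4455 -0.1908  0.072 ]
si holder R [ 0.443 -0.259  0.072]
foot
sc hole [0.4974 0.1098 0.092 ]
sc slot1 [0.5055 0.0879 0.092 ]
sc slot2 [0.4922 0.131  0.092 ]
si hole [0.4972 0.1124 0.092 ]
si slot1 [0.5036 0.0925 0.092 ]
si slot2 [0.4898 0.1338 0.092 ]
sc foot c L [0.5644 0.0753 0.092 ]
sc foot top [0.47   0.0419 0.092 ]
sc foot near [0.5097 0.2445 0.092 ]
si foot c [0.4666 0.0484 0.092 ]
si foot far [0.5634 0.0788 0.092 ]
si foot near [0.4063 0.2158 0.092 ]
sc riser L [0.5762 0.0699 0.082 ]
sc riser R [0.5172 0.2573 0.082 ]
jar [ 0.5319 -0.3775  0.09  ]
mouse [ 0.7784 -0.2417  0.02  ]
```

>>> carry_out:
  targets:
    - [[-20,0,28],[0,0,0]]
    - [[-27,0,37],[0,0,0]]
    - [[-27,0,37],[0,0,0]]
    - [[-27,0,37],[0,0,0]]
    - [[-27,0,37],[0,0,0]]
    - [[-27,0,37],[0,0,0]]
    - [[-27,0,37],[0,0,0]]
    - [[-27,0,37],[0,0,0]]
    - [[-27,0,37],[0,0,0]]
    - [[-27,0,38],[0,0,0]]
    - [[0,0,0],[0,6,0]]
    - [[0,0,0],[0,0,0]]
  jaw: 1
  squeeze: 40

```text
time_s: 1.95
tool_pos: [0.4783, -0.2282, 0.189]
tool_rot: [-90.0, -0.0, -74.6]
force: [-0.3, -0.5, 0.5]
grip_width: 0.087
```

```bash
python3 - <<'E'
from h import *
o=env.get_obs();print(o['time_s'],o['tool_pos'],o['tool_rot'],o['force'],o['qpos'])
save('w1.png',env.read_camera('wrist'))
T=toolT(o);c=cal('wrist')
print(proj(c,np.array([.48,-.2275,.124]),T))
E
```

```text
1.95 [ 0.47833799 -0.22823334  0.18898754] [-8.99969925e+01 -3.83573806e-02 -7.45835730e+01] [-0.25310749 -0.50971522  0.46190912] [ 43.84249381   4.84447839 -22.36525111  99.48907827   1.92751345
  76.0114411  -53.49954127]
[308.4538413  202.06737848]
```

View pics/w1.png

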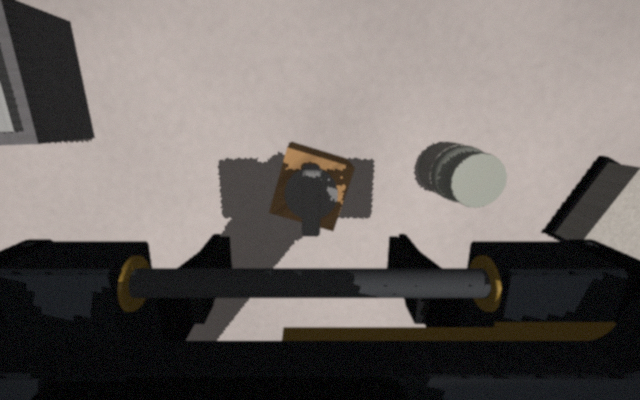

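```bash
python3 - <<'E'
from h import *
im=cv2.imread('pics/w1.png')
x,y,w,h=260,135,100,110;s=5
c=cv2.resize(im[y:y+h,x:x+w],None,fx=s,fy=s,interpolation=cv2.INTER_CUBIC);c=np.clip(c.astype(float)*2.5,0,255).astype(np.uint8)
for k in range(0,w,10): cv2.putText(c,str(x+k),(k*s,8),0,.3,(0,0,255))
for k in range(10,h,10): cv2.putText(c,str(y+k),(0,k*s),0,.3,(0,0,255))
cv2.imwrite('pics/w1c.png',c)
E
```

```text
(no output)
```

View pics/w1c.png

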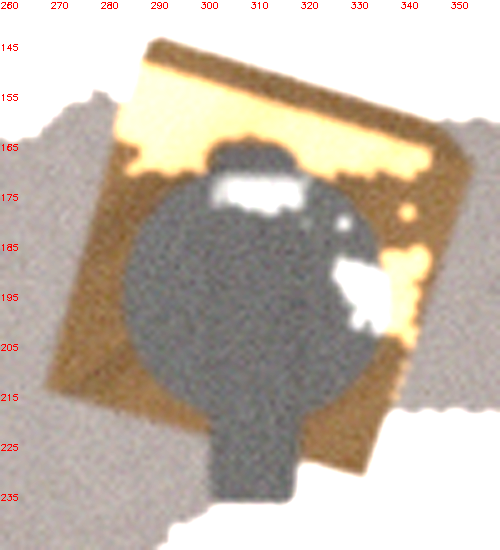

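```bash
python3 - <<'E'
from h import *
c=cal('wrist');T=toolT()
for uv in [(309.2,199.7),(309.3,236),(308.5,163.5)]:
    X=atz(c,uv,.124,T); print(X,np.linalg.inv(T)@np.append(X,1))
X=atz(c,(307.5,194),.085,T);print(X)
E
```

```text
[ 0.48134212 -0.22910513  0.124     ] [3.25735854e-04 6.48277174e-02 3.91845221e-03 1.00000000e+00]
[ 0.44964449 -0.23790384  0.124     ] [ 4.01672263e-04  6.48428024e-02 -2.89776108e-02  1.00000000e+00]
[ 0.51086639 -0.22039829  0.124     ] [-2.38100091e-04  6.48132527e-02  3.46946409e-02  1.00000000e+00]
[ 0.47631135 -0.22884636  0.085     ]
```

>>> carry_out:
  targets:
    - [[0,20,2],[0,0,0]]
    - [[0,30,0],[0,0,0]]
    - [[0,25,0],[0,0,0]]
    - [[0,15,0],[0,0,0]]
    - [[0,5,0],[0,0,0]]
    - [[0,0,0],[0,0,0]]

```text
time_s: 2.6
tool_pos: [0.4791, -0.2297, 0.0936]
tool_rot: [-90.0, 0.0, -74.8]
force: [0.0, -0.7, -0.2]
grip_width: 0.0869
```

>>> carry_out:
  targets:
    - [[0,0,0],[0,0,0]]
    - [[0,0,0],[0,0,0]]
    - [[0,0,0],[0,0,0]]
    - [[0,0,0],[0,0,0]]
    - [[0,0,0],[0,0,0]]
    - [[0,0,0],[0,0,0]]
    - [[0,0,0],[0,0,0]]
    - [[0,0,0],[0,0,0]]
  jaw: 0
  squeeze: 50

```text
time_s: 3.4
tool_pos: [0.4795, -0.229, 0.0937]
tool_rot: [-90.0, -0.0, -74.8]
force: [-0.8, 0.0, -0.8]
grip_width: 0.0305
```

Still closing.

>>> carry_out:
  targets:
    - [[0,0,0],[0,0,0]]
    - [[0,0,0],[0,0,0]]
    - [[0,0,0],[0,0,0]]
    - [[0,0,0],[0,0,0]]

```text
time_s: 3.8
tool_pos: [0.4795, -0.2291, 0.0938]
tool_rot: [-90.0, -0.0, -74.8]
force: [-0.6, -0.3, 0.4]
grip_width: 0.0029
```

```bash
python3 - <<'E'
from h import *
print(env.get_obs()['grip_width'])
save('w2.png',env.read_camera('wrist'));save('si2.png',env.read_camera('side'));save('sc2.png',env.read_camera('scene'))
a=cv2.imread('pics/si2.png')[120:270,340:520];b=cv2.imread('pics/sc2.png')[60:210,250:430]
cv2.imwrite('pics/c2.png',np.hstack([cv2.resize(a,None,fx=2.2,fy=2.2),cv2.resize(b,None,fx=2.2,fy=2.2)])*1)
E
```

```text
0.0029102377018094083
```

View pics/w2.png

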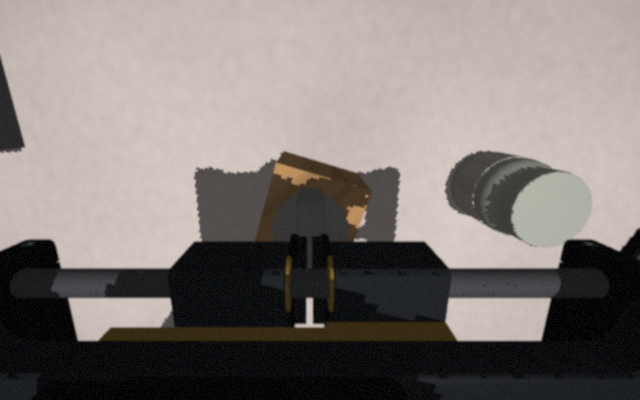

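View pics/c2.png

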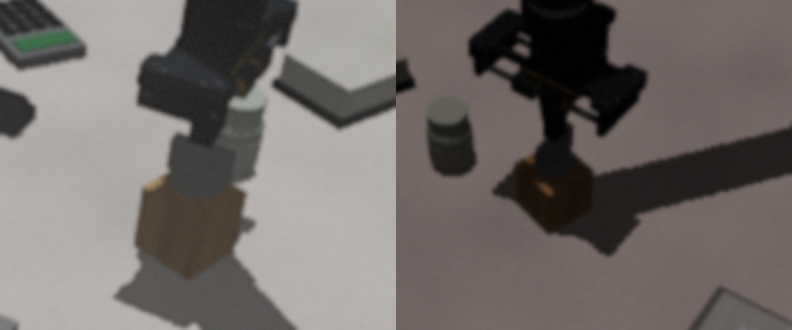

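```bash
python3 - <<'E'
from h import *
def crop(n,x,y,w,h,s,out,g=1.6):
    im=cv2.imread(n)
    c=cv2.resize(im[y:y+h,x:x+w],None,fx=s,fy=s,interpolation=cv2.INTER_CUBIC);c=np.clip(c.astype(float)*g,0,255).astype(np.uint8)
    for k in range(0,w,10): cv2.putText(c,str(x+k),(k*s,8),0,.3,(0,0,255))
    for k in range(10,h,10): cv2.putText(c,str(y+k),(0,k*s),0,.3,(0,0,255))
    cv2.imwrite(out,c)
crop('pics/w2.png',240,140,140,200,3,'pics/w2c.png',3)
crop('pics/si2.png',390,120,90,130,4,'pics/si2c.png',2)
crop('pics/sc2.png',280,80,90,100,6,'pics/sc2c.png',2.5)
T=toolT();print(T[:3,3])
for n in ['side','scene','wrist']:
    c=cal(n);print(n,[np.round(proj(c,(T@np.array([0,y,0,1]))[:3],T),1) for y in (0,-.03,.03)])
E
```

```text
[ 0.47953973 -0.22903889  0.09374785]
side [array([429.5, 197.2]), array([431.8, 185.2]), array([427.2, 208.8])]
scene [array([321.9, 130.4]), array([322.1, 122. ]), array([321.7, 138.3])]
wrist [array([308.8, 231.2]), array([308.8, 250.1]), array([308.8, 216.9])]
```

View pics/w2c.png

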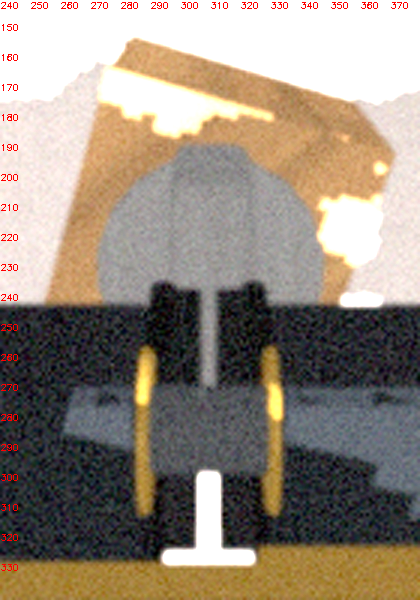

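View pics/si2c.png

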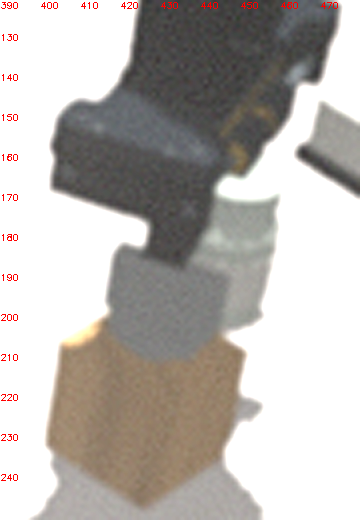

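View pics/sc2c.png

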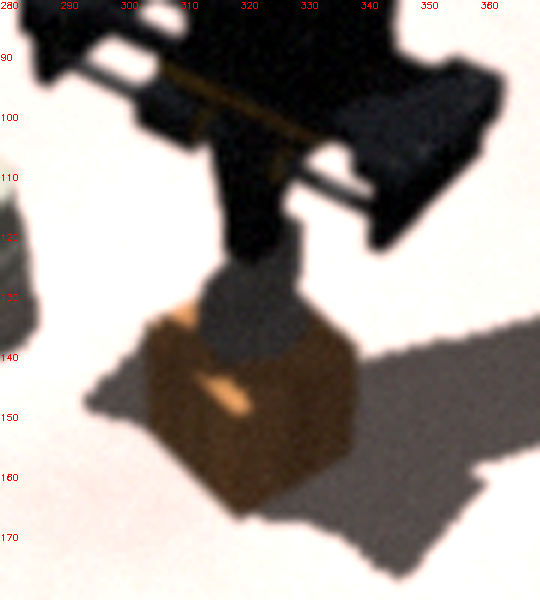

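The fingers shut to 3 mm on nothing. All three views put the fingertips right above the bar, about 28 mm short of the reported TCP. I'll open, go lower, and check by eye before closing.

>>> carry_out:
  targets:
    - [[0,0,0],[0,0,0]]
    - [[0,0,0],[0,0,0]]
    - [[0,0,0],[0,0,0]]
    - [[0,0,0],[0,0,0]]
    - [[0,0,0],[0,0,0]]
    - [[0,0,0],[0,0,0]]
    - [[0,0,0],[0,0,0]]
    - [[0,0,0],[0,0,0]]
  jaw: 1

```text
time_s: 4.75
tool_pos: [0.4795, -0.2291, 0.0938]
tool_rot: [-90.0, -0.0, -74.8]
force: [-0.7, -0.3, 0.3]
grip_width: 0.0571
```

>>> carry_out:
  targets:
    - [[0,5,0],[0,0,0]]
    - [[0,5,0],[0,0,0]]
    - [[0,0,0],[0,0,0]]

```text
time_s: 5.05
tool_pos: [0.4787, -0.2287, 0.0826]
tool_rot: [-90.1, 0.1, -74.8]
force: [0.1, 0.3, 0.2]
grip_width: 0.0802
```

```bash
cat >> h.py <<'E'
def crop(im,x,y,w,h,s,out,g=1.6):
    im=cv2.cvtColor(im,cv2.COLOR_RGB2BGR)
    c=cv2.resize(im[y:y+h,x:x+w],None,fx=s,fy=s,interpolation=cv2.INTER_CUBIC);c=np.clip(c.astype(float)*g,0,255).astype(np.uint8)
    for k in range(0,w,10): cv2.putText(c,str(x+k),(k*s,8),0,.3,(0,0,255))
    for k in range(10,h,10): cv2.putText(c,str(y+k),(0,k*s),0,.3,(0,0,255))
    cv2.imwrite('pics/'+out,c)
E
python3 - <<'E'
from h import *
o=env.get_obs();print(o['tool_pos'],o['grip_width'],o['force'])
crop(env.read_camera('side'),370,110,130,140,4,'si3c.png',2)
crop(env.read_camera('wrist'),180,140,260,200,3,'w3c.png',3)
T=toolT(o)
for n in ['side','wrist']:
    c=cal(n);print(n,[[np.round(proj(c,(T@np.array([x,y,0,1]))[:3],T),1) for y in (0,-.03)] for x in (-.0435,.0435)])
E
```

```text
[ 0.47872812 -0.22868956  0.08261623] 0.08018016359931744 [0.1467558  0.26052204 0.18877312]
side [[array([420.7, 212.5]), array([422.9, 200.5])], [array([436.5, 191.8]), array([438.9, 180.1])]]
wrist [[array([242.3, 231.3]), array([231.5, 250.2])], [array([375.3, 231.2]), array([386. , 250.1])]]
```

View pics/si3c.png

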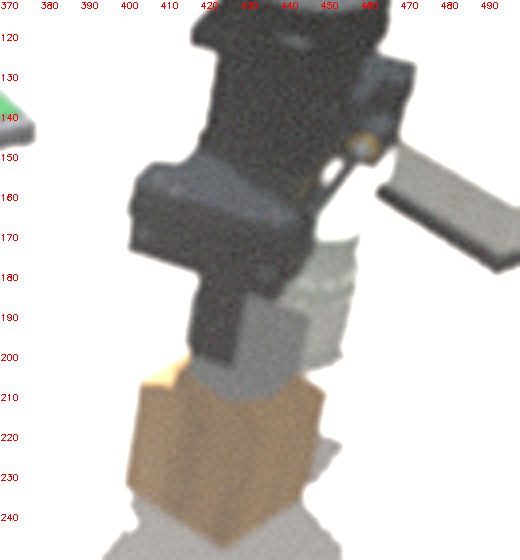

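View pics/w3c.png

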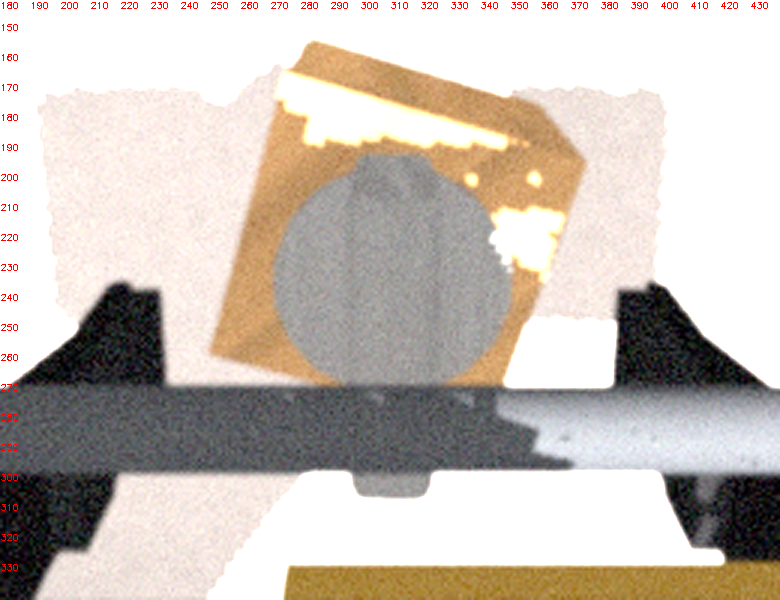

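>>> carry_out:
  targets:
    - [[0,5,1],[0,0,0]]
    - [[0,5,1],[0,0,0]]
    - [[0,3,1],[0,0,0]]
    - [[0,0,0],[0,0,0]]

```text
time_s: 5.55
tool_pos: [0.4821, -0.2279, 0.07]
tool_rot: [-90.0, 0.1, -74.7]
force: [-0.5, 0.8, 0.5]
grip_width: 0.087
```

```bash
python3 - <<'E'
from h import *
o=env.get_obs();print(o['tool_pos'],o['grip_width'],o['force'])
crop(env.read_camera('side'),370,110,130,140,4,'si4c.png',2)
crop(env.read_camera('scene'),270,80,90,100,6,'sc4c.png',2.5)
E
```

```text
[ 0.48209998 -0.22787247  0.0699877 ] 0.0870177923101781 [-0.50579843  0.79083435  0.45311711]
```

View pics/si4c.png

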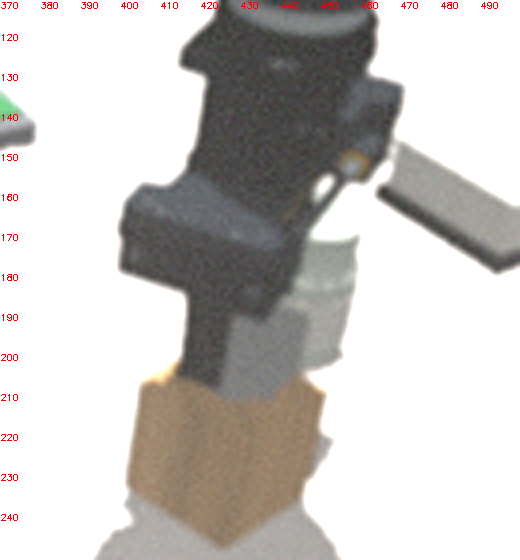

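View pics/sc4c.png

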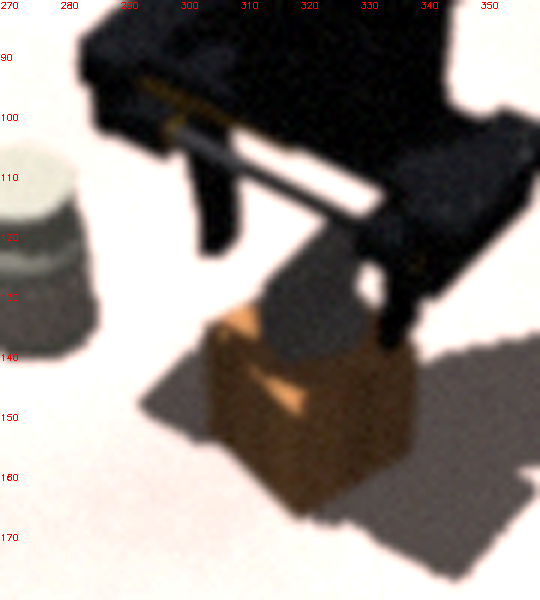

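```bash
python3 - <<'E'
from h import *
T=toolT()
for n in ['scene','side']:
    c=cal(n)
    for x in (-.047,.047):
        print(n,x,[(y,np.round(proj(c,(T@np.array([x,y,0,1]))[:3],T),1)) for y in (0,-.01,-.02,-.03,-.04)])
E
```

```text
scene -0.047 [(0, array([335.3, 144.7])), (-0.01, array([335.5, 142.1])), (-0.02, array([335.7, 139.4])), (-0.03, array([335.9, 136.7])), (-0.04, array([336., 134.]))]
scene 0.047 [(0, array([307.3, 129.9])), (-0.01, array([307.2, 127.2])), (-0.02, array([307.2, 124.5])), (-0.03, array([307.1, 121.8])), (-0.04, array([307.1, 119. ]))]
side -0.047 [(0, array([417.5, 217.4])), (-0.01, array([418.3, 213.5])), (-0.02, array([419. , 209.5])), (-0.03, array([419.7, 205.5])), (-0.04, array([420.4, 201.5]))]
side 0.047 [(0, array([434.6, 194.9])), (-0.01, array([435.4, 191.1])), (-0.02, array([436.1, 187.2])), (-0.03, array([436.9, 183.4])), (-0.04, array([437.7, 179.4]))]
```

>>> carry_out:
  targets:
    - [[0,2,0],[0,0,0]]
    - [[0,0,0],[0,0,0]]
    - [[0,0,0],[0,0,0]]
    - [[0,0,0],[0,0,0]]
    - [[0,0,0],[0,0,0]]
    - [[0,0,0],[0,0,0]]
    - [[0,0,0],[0,0,0]]
    - [[0,0,0],[0,0,0]]
    - [[0,0,0],[0,0,0]]
    - [[0,0,0],[0,0,0]]
    - [[0,0,0],[0,0,0]]
  jaw: 0
  squeeze: 55

```text
time_s: 6.75
tool_pos: [0.4825, -0.2283, 0.0688]
tool_rot: [-90.0, -0.0, -74.8]
force: [-0.4, 0.2, 0.4]
grip_width: 0.0157
```

>>> carry_out:
  targets:
    - [[0,-15,0],[0,0,0]]
    - [[0,-30,0],[0,0,0]]
    - [[0,-35,0],[0,0,0]]
    - [[0,-30,0],[0,0,0]]
    - [[0,-15,0],[0,0,0]]
    - [[0,0,0],[0,0,0]]
    - [[0,0,0],[0,0,0]]

```text
time_s: 7.45
tool_pos: [0.4817, -0.228, 0.1927]
tool_rot: [-90.1, 0.1, -74.8]
force: [0.9, 0.3, -3.4]
grip_width: 0.0158
```

```bash
python3 - <<'E'
from h import *
o=env.get_obs();print(o['time_s'],o['tool_pos'],o['tool_rot'],o['force'],o['grip_width'],o['qpos'])
crop(env.read_camera('side'),370,80,130,170,3,'si5c.png',2)
save('w5.png',env.read_camera('wrist'))
crop(env.read_camera('scene'),270,60,90,110,5,'sc5c.png',2.5)
E
```

```text
7.45 [ 0.48169161 -0.22795257  0.19265648] [-9.00804097e+01  5.81177486e-02 -7.47517491e+01] [ 0.91553466  0.30155075 -3.42743132] 0.015777260451982977 [ 43.70694915   5.2201392  -22.4928774   98.69078632   2.05184162
  76.59179261 -53.93303435]
```

View pics/si5c.png

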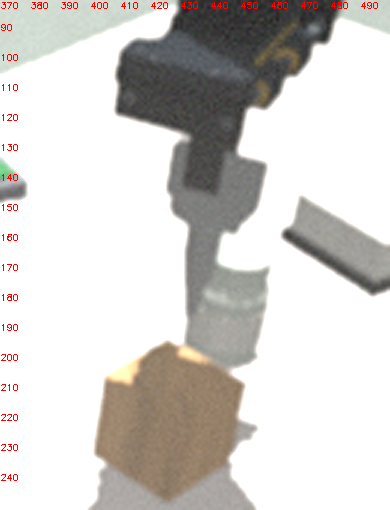

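View pics/w5.png

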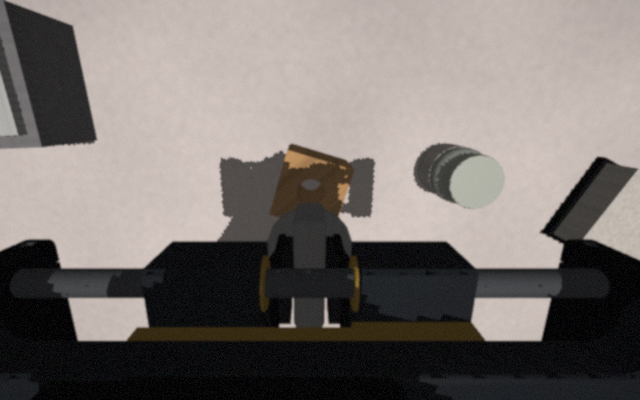

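View pics/sc5c.png

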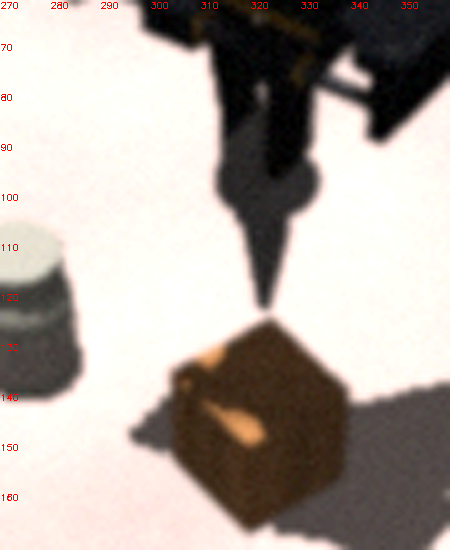

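The pin is held and clear of the holder, with its tip at side (431,187) and scene (321,122). I'll triangulate the tip.

```bash
cat >> h.py <<'E'
def tri(a,b):
    A=[];B=[]
    for c,uv in (a,b):
        o,d=ray(c,uv);d=d/np.linalg.norm(d);P=np.eye(3)-np.outer(d,d);A.append(P);B.append(P@o)
    X=np.linalg.lstsq(np.vstack(A),np.hstack(B),rcond=None)[0]
    return X,proj(a[0],X)-a[1],proj(b[0],X)-b[1]
E
python3 - <<'E'
from h import *
T=toolT()
X,e1,e2=tri((cal('scene'),np.array([321,122.])),(cal('side'),np.array([430.7,187.5])))
print(X,e1,e2,np.linalg.inv(T)@np.append(X,1))
Y,e1,e2=tri((cal('scene'),np.array([410,218.])),(cal('side'),np.array([297,271.5])));print(Y,e1,e2)
E
```

```text
[ 0.48049724 -0.23106942  0.11916351] [0.25345385 1.06215959] [ 0.98106704 -1.01254205] [ 0.00319927  0.07252281 -0.0013799   1.        ]
[0.49764439 0.11084101 0.09154192] [0.21145333 0.45811853] [ 0.54489605 -0.40361581]
```

```bash
python3 - <<'E'
from h import *
d=np.array([.0313,.291])/12*1000;yaw=-74.75
rows=[]
for i in range(12):
    a=np.radians(yaw);x=[np.cos(a),np.sin(a)];z=[-np.sin(a),np.cos(a)]
    rows.append([round(float(d@x),1),0,round(float(d@z),1)]);yaw+=7.75
print(rows,yaw)
E
```

```text
[[-22.7, 0, 8.9], [-21.3, 0, 11.9], [-19.5, 0, 14.6], [-17.4, 0, 17.1], [-14.9, 0, 19.3], [-12.1, 0, 21.2], [-9.2, 0, 22.6], [-6.0, 0, 23.6], [-2.8, 0, 24.2], [0.5, 0, 24.4], [3.8, 0, 24.1], [7.0, 0, 23.4]] 18.25
```

>>> carry_out:
  targets:
    - [[-22.7,0,8.9],[0,-7.75,0]]
    - [[-21.3,0,11.9],[0,-7.75,0]]
    - [[-19.5,0,14.6],[0,-7.75,0]]
    - [[-17.4,0,17.1],[0,-7.75,0]]
    - [[-14.9,0,19.3],[0,-7.75,0]]
    - [[-12.1,0,21.2],[0,-7.75,0]]
    - [[-9.2,0,22.6],[0,-7.75,0]]
    - [[-6.0,0,23.6],[0,-7.75,0]]
    - [[-2.8,0,24.2],[0,-7.75,0]]
    - [[0.5,0,24.4],[0,-7.75,0]]
    - [[3.8,0,24.1],[0,-7.75,0]]
    - [[7,0,23.4],[0,-7.75,0]]

```text
time_s: 8.8
tool_pos: [0.513, 0.0636, 0.1925]
tool_rot: [-90.0, 0.1, 18.6]
force: [0.4, 0.1, -2.8]
grip_width: 0.0152
```

>>> carry_out:
  targets:
    - [[0,0,0],[0,0,0]]
    - [[0,0,0],[0,0,0]]

```text
time_s: 9.0
tool_pos: [0.5131, 0.063, 0.1926]
tool_rot: [-90.0, 0.1, 18.3]
force: [1.1, 0.0, -2.7]
grip_width: 0.0157
```

```bash
python3 - <<'E'
from h import *
o=env.get_obs();print(o['time_s'],o['tool_pos'],o['tool_rot'],o['force'],o['qpos'])
im=env.read_camera('wrist');cv2.imwrite('pics/w6raw.png',im[:,:,::-1]);save('w6.png',np.clip(im.astype(float)*1.8,0,255).astype(np.uint8))
T=toolT(o);print(proj(cal('wrist'),np.array([.4976,.111,.092]),T))
E
```

```text
9.0 [0.51309753 0.0630159  0.19262899] [-89.97661613   0.11510264  18.27606128] [ 1.13430166  0.01299704 -2.68104069] [ 28.64686059   4.40726611 -40.16801505 100.20298845   2.91146323
  76.56035721   6.15545882]
[309.6942702  140.24391191]
```

View pics/w6.png

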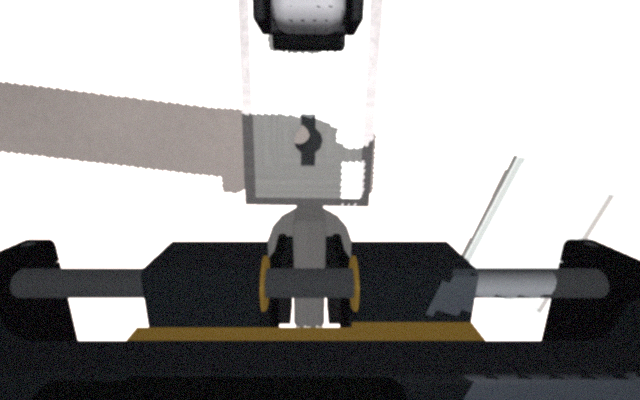

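The hole sits at about (308,140), vertical slot and all, with a lighter crescent showing on its left side. I'll enlarge it.

```bash
python3 - <<'E'
from h import *
im=cv2.imread('pics/w6raw.png')[:,:,::-1]
crop(im,275,105,70,70,8,'w6c.png',3.5)
E
```

```text
(no output)
```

View pics/w6c.png

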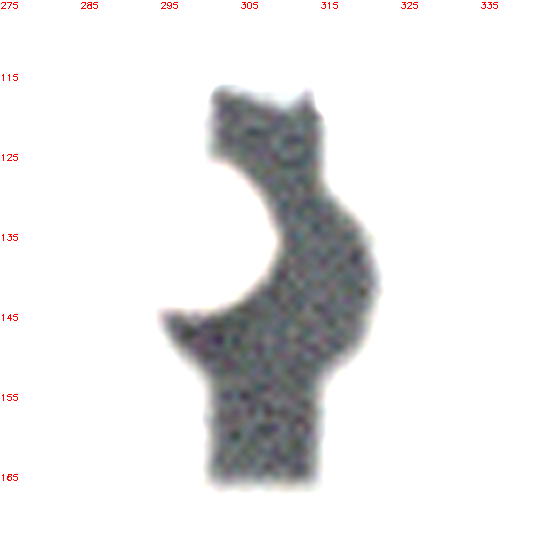

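```bash
python3 - <<'E'
from h import *
im=cv2.imread('pics/w6raw.png')[:,:,::-1]
print(im[136,285:335].tolist()[::2])
crop(im,280,110,60,60,9,'w6d.png',1.8)
E
```

```text
[[85, 84, 82], [85, 86, 86], [83, 82, 80], [84, 82, 83], [84, 82, 83], [87, 85, 85], [93, 89, 85], [93, 88, 87], [93, 88, 84], [92, 87, 87], [94, 88, 85], [94, 88, 86], [61, 59, 56], [26, 29, 30], [30, 30, 33], [29, 33, 34], [26, 29, 33], [25, 25, 28], [62, 63, 62], [83, 82, 80], [86, 83, 83], [87, 86, 86], [86, 86, 84], [82, 83, 83], [87, 86, 85]]
```

View pics/w6d.png

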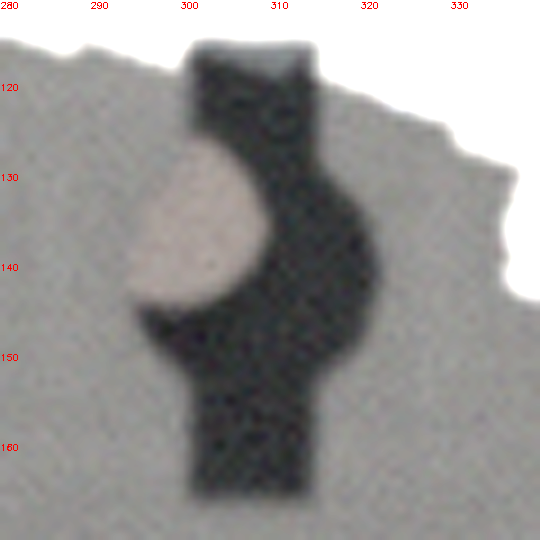

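```bash
python3 - <<'E'
from h import *
im=cv2.imread('pics/w6raw.png').astype(float)
g=cv2.GaussianBlur(im.mean(2),(0,0),.7)
# edge points between bright disc and dark: from center (301,135) radial
def edges(c,angs,thr,rmax=25,sign=-1):
    pts=[]
    for a in angs:
        rs=np.arange(2,rmax,.1);v=cv2.remap(g.astype(np.float32),(c[0]+rs*np.cos(a)).astype(np.float32)[None],(c[1]+rs*np.sin(a)).astype(np.float32)[None],cv2.INTER_LINEAR)[0]
        k=np.where((v<thr) if sign<0 else (v>thr))[0]
        if len(k): pts.append((c[0]+rs[k[0]]*np.cos(a),c[1]+rs[k[0]]*np.sin(a)))
    return np.array(pts)
def fit(p):
    A=np.c_[2*p,np.ones(len(p))];s=np.linalg.lstsq(A,(p**2).sum(1),rcond=None)[0];r=np.sqrt(s[2]+s[0]**2+s[1]**2);return s[:2],r,np.abs(np.hypot(*(p-s[:2]).T)-r).max()
p=edges((301,135),np.radians(np.arange(-60,105,5)),58);b=fit(p);print('disc',b)
q=edges((309,140),np.radians(np.r_[np.arange(-48,50,4)]),58,sign=1);q2=edges((309,140),np.radians(np.arange(134,150,4)),58,sign=1)
h=fit(np.vstack([q,q2]));print('hole',h)
c=cal('wrist');T=toolT()
print('hole',atz(c,h[0],.092,T),'bore@0',atz(c,b[0],0,T),'bore@.082',atz(c,b[0],.082,T))
for z in (0,.082,.092):
    P=atz(c,b[0],z,T);print(z,np.linalg.norm(proj(c,P+[.013,0,0],T)-proj(c,P,T)))
# slot direction
for r in (120,124,156,160):
    row=g[r];l=np.interp(0,[0],[0]);
    xs=np.arange(290,325,.1);v=np.interp(xs,np.arange(640),row);k=np.where(v<55)[0];print(r,xs[k[0]],xs[k[-1]])
E
```

```text
disc (array([299.97300915, 134.30732263]), np.float64(9.0082795710102), np.float64(0.344397060727891))
hole (array([307.82445767, 140.09144859]), np.float64(13.80807964065865), np.float64(0.22593907034090854))
hole [0.49619616 0.10951269 0.092     ] bore@0 [0.48685924 0.10604827 0.        ] bore@.082 [0.48768214 0.11154421 0.082     ]
0 10.892890555930954
0.082 13.802142951942622
0.092 14.266820407303213
120 301.1000000000025 314.50000000000557
124 301.70000000000266 314.6000000000056
156 300.80000000000246 314.50000000000557
160 300.9000000000025 314.2000000000055
```

```bash
python3 - <<'E'
from h import *
from scipy.optimize import minimize
im=cv2.imread('pics/w6raw.png').astype(float)
g=cv2.GaussianBlur(im.mean(2),(0,0),.5)
c=cal('wrist');T=toolT()
uu,vv=np.meshgrid(np.arange(285,335),np.arange(112,170))
def P(z): 
    o,d=ray(c,(0,0),T);M=(T@np.array(c['hand_eye']))
    D=np.stack([(uu-c['cx'])/c['fx'],(vv-c['cy'])/c['fy'],np.ones(uu.shape)],-1)@M[:3,:3].T
    return (M[:3,3]+D*((z-M[2,3])/D[...,2:3]))[...,:2]
P0,P1,P2,P3=P(0),P(.082),P(.0821),P(.092)
obs=(g[112:170,285:335]<58)  # dark
def sg(x): return 1/(1+np.exp(-np.clip(x/.0004,-50,50)))
a=np.radians(18.3+90);yd=np.array([np.cos(a),np.sin(a)]);xd=np.array([yd[1],-yd[0]])
def foot(Pz,h):
    q=Pz-h;x=q@xd;y=q@yd
    return np.maximum(sg(.013-np.hypot(x,y)),sg(.0067-abs(x))*sg(.024-abs(y)))
def model(p,free=False):
    h=p[:2];b=p[2:4]
    f=foot(P3,h)*foot(P2,h); 
    bore=sg(.013-np.hypot(*(np.moveaxis(P1-b,-1,0))))*sg(.013-np.hypot(*(np.moveaxis(P0-b,-1,0))))
    top=foot(P3,h)
    return top*(1-f*bore) # dark = in hole but not floor  
def cost(p): return ((model(p)-obs)[4:]**2).sum()
best=None
for dx in(-.012,-.009,-.006):
  for dy in (-.008,-.004,0,.004,.008):
    r=minimize(cost,[.4962,.1095,.4962+dx,.1095+dy],method='Nelder-Mead',options=dict(initial_simplex=np.array([.4962,.1095,.4962+dx,.1095+dy])+np.vstack([np.zeros(4),np.eye(4)*.002]),xatol=1e-5,fatol=1e-2,maxiter=600))
    if best is None or r.fun<best.fun: best=r
print(best.x,best.fun,obs.sum(),(best.x[2:]-best.x[:2])*1000,np.hypot(*(best.x[2:]-best.x[:2])))
m=model(best.x);v=np.hstack([obs*255,m*255]).astype(np.uint8);cv2.imwrite('pics/m6.png',cv2.resize(v,None,fx=6,fy=6,interpolation=0))
E
```

```text
[0.49573561 0.1098389  0.48500824 0.1077372 ] 51.22679285941256 708 [-10.72737566  -2.10169133] 0.010931317171617995
```

View pics/m6.png

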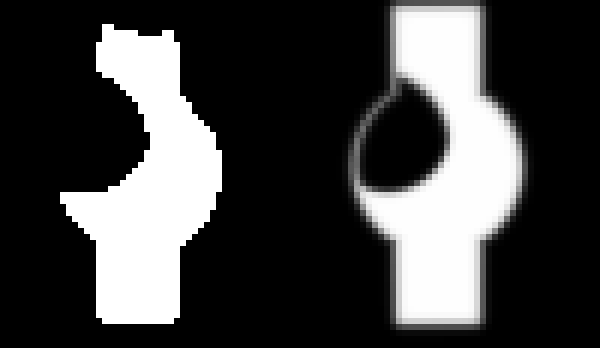

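>>> carry_out:
  targets:
    - [[-2,0,10],[0,0,0]]
    - [[-2,0,14],[0,0,0]]
    - [[-2,0,14],[0,0,0]]
    - [[-2,0,10],[0,0,0]]
    - [[0,8,4],[0,0,0]]
    - [[0,10,0],[0,0,0]]
    - [[0,6,0],[0,0,0]]
    - [[0,0,0],[0,0,0]]
    - [[0,0,0],[0,0,0]]

```text
time_s: 9.95
tool_pos: [0.49, 0.1091, 0.1693]
tool_rot: [-90.0, 0.0, 18.2]
force: [0.3, 0.0, -2.4]
grip_width: 0.0155
```

```bash
python3 - <<'E'
from h import *
o=env.get_obs();print(o['time_s'],o['tool_pos'],o['tool_rot'],o['force'],o['qpos'])
a=env.read_camera('scene');b=env.read_camera('side')
save('sc7.png',a);save('si7.png',b)
crop(a,370,140,100,110,6,'sc7c.png',2.2);crop(b,250,180,110,110,6,'si7c.png',1.4)
E
```

```text
9.95 [0.48995547 0.10909935 0.16934057] [-8.99832495e+01  3.96577347e-02  1.81947598e+01] [ 0.32158595  0.0027471  -2.43227418] [ 26.05734393   3.20228263 -42.600393   103.99195647   2.24150369
  73.70172429   1.06545277]
```

View pics/sc7c.png

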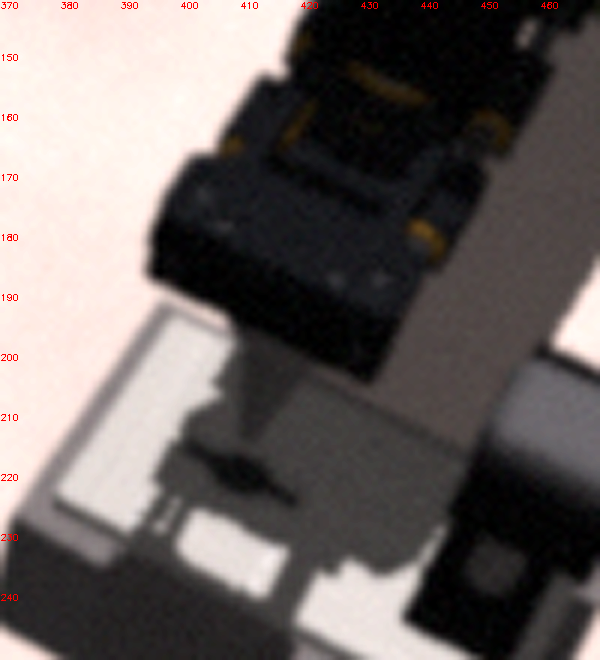

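View pics/si7c.png

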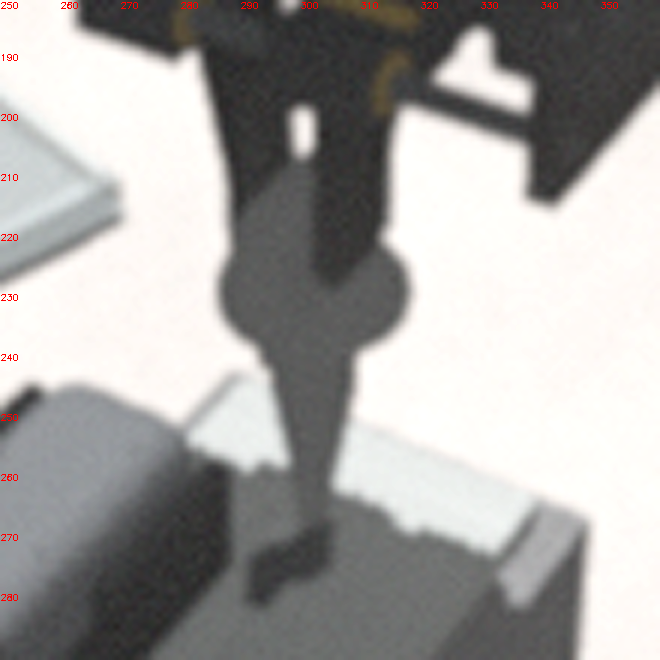

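```bash
python3 - <<'E'
from h import *
sc,si=cal('scene'),cal('side')
for z in (.102,.098): print(atz(sc,(411,213.5),z),atz(si,(300.5,268.5),z))
print(tri((sc,np.array([411,213.5])),(si,np.array([300.5,268.5]))))
print('hole now',atz(sc,(409,219.2),.092),'M tgt', np.array([.4976-.0054,.111-.001]))
for X in ([.4922,.110,.102],[.4976,.111,.102],[.4868,.109,.102]): print(proj(sc,np.array(X)),proj(si,np.array(X)))
E
```

```text
[0.49309561 0.10603225 0.102     ] [0.49095368 0.10996538 0.102     ]
[0.49052706 0.1047396  0.098     ] [0.49404927 0.10733574 0.098     ]
(array([0.49259943, 0.10696137, 0.10010048]), array([0.27991222, 0.61524611]), array([ 0.72956481, -0.5470893 ]))
hole now [0.50153821 0.11065589 0.092     ] M tgt [0.4922 0.11  ]
[412.57021558 214.44917993] [299.99681275 268.11021391]
[411.23556052 215.99748824] [297.43912151 266.66631225]
[413.89753426 212.90938243] [302.57201566 269.56400149]
```

>>> carry_out:
  targets:
    - [[0,5,1.5],[0,0,0]]
    - [[0,5,0],[0,0,0]]
    - [[0,4,0],[0,0,0]]
    - [[0,0,0],[0,0,0]]

```text
time_s: 10.45
tool_pos: [0.4888, 0.1109, 0.1548]
tool_rot: [-90.0, 0.1, 18.3]
force: [-0.3, 0.5, -3.3]
grip_width: 0.0154
```

>>> carry_out:
  targets:
    - [[0,3,0],[0,0,0]]
    - [[0,3,0],[0,0,0]]
    - [[0,0,0],[0,0,0]]

```text
time_s: 10.75
tool_pos: [0.4891, 0.111, 0.1492]
tool_rot: [-90.0, 0.0, 18.2]
force: [0.6, 1.2, -3.4]
grip_width: 0.0155
```

>>> carry_out:
  targets:
    - [[0,3,0],[0,0,0]]
    - [[0,3,0],[0,0,0]]
    - [[0,0,0],[0,0,0]]

```text
time_s: 11.05
tool_pos: [0.4891, 0.111, 0.1432]
tool_rot: [-90.0, 0.0, 18.2]
force: [-0.0, -0.3, -3.6]
grip_width: 0.0158
```

>>> carry_out:
  targets:
    - [[0,3,0],[0,0,0]]
    - [[0,3,0],[0,0,0]]
    - [[0,0,0],[0,0,0]]

```text
time_s: 11.35
tool_pos: [0.4891, 0.111, 0.1372]
tool_rot: [-90.0, 0.1, 18.2]
force: [-0.7, 0.2, -2.8]
grip_width: 0.016
```

>>> carry_out:
  targets:
    - [[0,3,0],[0,0,0]]
    - [[0,0,0],[0,0,0]]

```text
time_s: 11.55
tool_pos: [0.4894, 0.1111, 0.1344]
tool_rot: [-90.0, 0.0, 18.2]
force: [-0.4, -0.6, -2.9]
grip_width: 0.0156
```

```bash
python3 - <<'E'
from h import *
o=env.get_obs();print(o['time_s'],o['tool_pos'],o['tool_rot'],o['force'],o['wrist_torque'])
a=env.read_camera('scene');b=env.read_camera('side')
crop(a,370,140,100,110,6,'sc8c.png',2.2);crop(b,250,180,110,110,6,'si8c.png',1.4)
im=env.read_camera('wrist');crop(im,240,120,140,130,4,'w8c.png',2.5)
E
```

```text
11.55 [0.48938617 0.11106305 0.13439411] [-8.99949552e+01  1.13106855e-02  1.82463192e+01] [-0.39664741 -0.56580499 -2.87088325] [ 0.12017247 -0.14015573  0.00323037]
```

View pics/si8c.png

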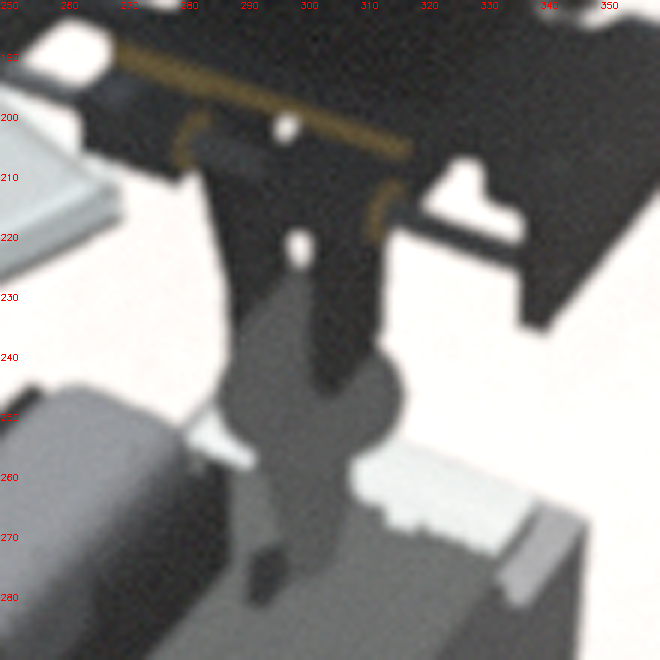

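View pics/w8c.png

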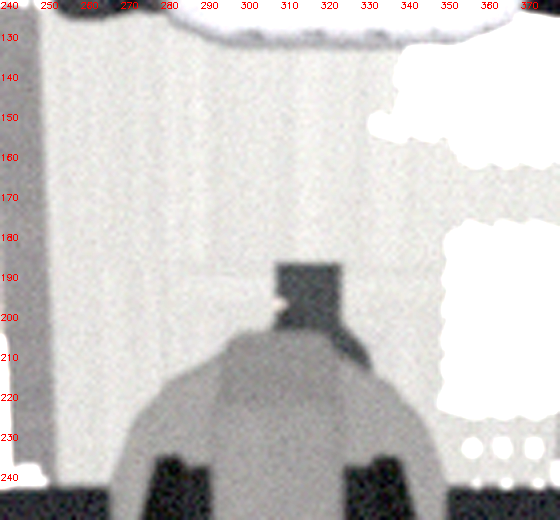

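>>> carry_out:
  targets:
    - [[-1,2,0],[0,0,0]]
    - [[-1,2,0.2],[0,0,0]]
    - [[-1,2,0],[0,0,0]]
    - [[0,0,0],[0,0,0]]

```text
time_s: 12.1
tool_pos: [0.4864, 0.1104, 0.1285]
tool_rot: [-90.0, 0.0, 18.3]
force: [1.5, 0.3, -1.9]
grip_width: 0.0154
```

>>> carry_out:
  targets:
    - [[-1,2,0],[0,0,0]]
    - [[-1,2,0.2],[0,0,0]]
    - [[-0.5,2,0],[0,0,0]]
    - [[0,0,0],[0,0,0]]

```text
time_s: 12.5
tool_pos: [0.4837, 0.1095, 0.1223]
tool_rot: [-90.0, 0.0, 18.2]
force: [1.4, 1.7, -2.8]
grip_width: 0.0157
```

```bash
python3 - <<'E'
from h import *
o=env.get_obs();print(o['time_s'],o['tool_pos'],o['tool_rot'],o['force'],o['wrist_torque'])
a=env.read_camera('scene');b=env.read_camera('side')
crop(a,370,140,100,110,6,'sc9c.png',2.2);crop(b,250,180,110,110,6,'si9c.png',1.4)
im=env.read_camera('wrist');crop(im,220,100,180,140,4,'w9c.png',2.5)
E
```

```text
12.5 [0.48371531 0.1095446  0.1222898 ] [-9.00003500e+01  4.85387258e-02  1.82436128e+01] [ 1.38915329  1.70265745 -2.75182   ] [ 0.1571729  -0.43768918 -0.02171708]
```

View pics/si9c.png

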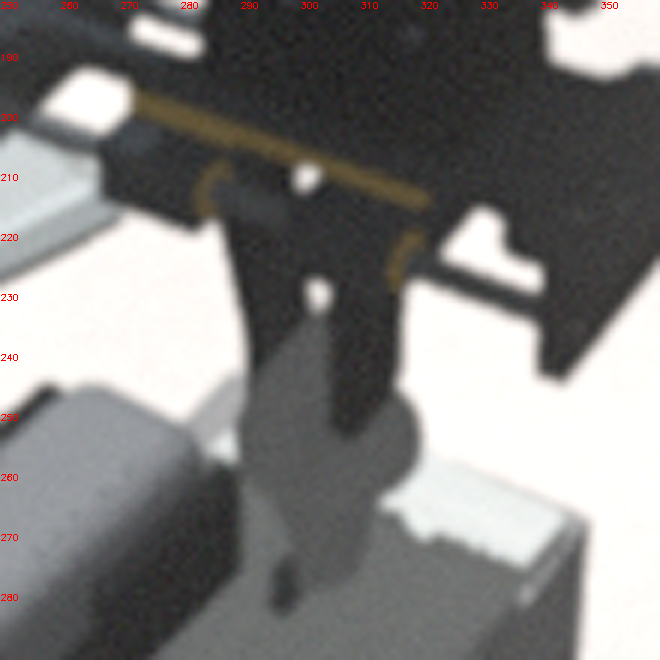

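View pics/w9c.png

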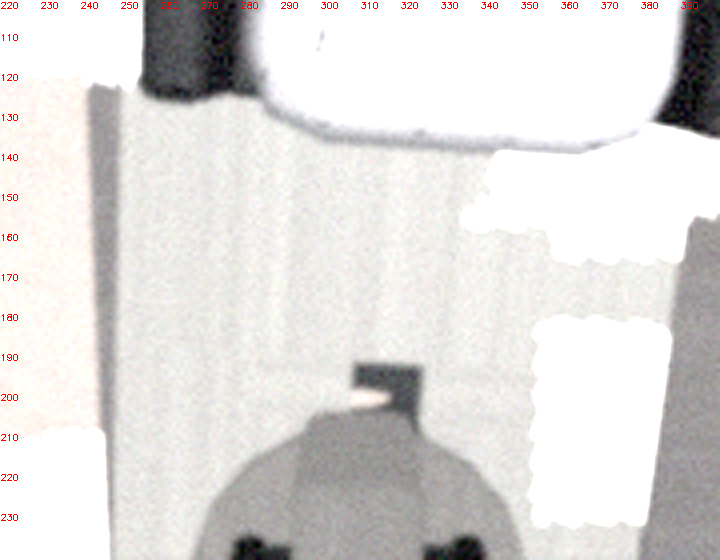

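>>> carry_out:
  targets:
    - [[0,3,0],[0,0,0]]
    - [[0,3,0],[0,0,0]]
    - [[0,0,0],[0,0,0]]

```text
time_s: 12.95
tool_pos: [0.4839, 0.1097, 0.1163]
tool_rot: [-90.0, 0.0, 18.3]
force: [2.0, 0.0, -2.6]
grip_width: 0.0157
```

>>> carry_out:
  targets:
    - [[0,3,0],[0,0,0]]
    - [[0,3,0],[0,0,0]]
    - [[0,0,0],[0,0,0]]

```text
time_s: 13.25
tool_pos: [0.4838, 0.1099, 0.1103]
tool_rot: [-90.0, 0.0, 18.3]
force: [0.6, 1.3, -3.5]
grip_width: 0.0155
```

```bash
python3 - <<'E'
from h import *
o=env.get_obs();print(o['time_s'],o['tool_pos'],o['tool_rot'],o['force'],o['wrist_torque'])
E
```

```text
13.25 [0.48377917 0.10987713 0.11026776] [-8.99766575e+01  3.76367877e-02  1.82559870e+01] [ 0.56474127  1.32735078 -3.49706894] [ 0.28783864 -0.46151917  0.01857737]
```

>>> carry_out:
  targets:
    - [[0,2,0],[0,0,0]]
    - [[0,2,0],[0,0,0]]
    - [[0,0,0],[0,0,0]]

```text
time_s: 13.55
tool_pos: [0.4838, 0.1103, 0.1064]
tool_rot: [-90.0, 0.0, 18.3]
force: [0.5, 2.0, -3.4]
grip_width: 0.0155
```

>>> carry_out:
  targets:
    - [[0,2,0],[0,0,0]]
    - [[0,2,0],[0,0,0]]
    - [[0,0,0],[0,0,0]]

```text
time_s: 13.85
tool_pos: [0.4837, 0.1107, 0.1025]
tool_rot: [-89.9, 0.0, 18.3]
force: [-1.2, 5.1, -2.0]
grip_width: 0.0158
```

>>> carry_out:
  targets:
    - [[0,2,0],[0,0,0]]
    - [[0,0,0],[0,0,0]]

```text
time_s: 14.05
tool_pos: [0.4836, 0.1109, 0.1006]
tool_rot: [-89.9, 0.0, 18.3]
force: [-1.1, 5.1, -2.2]
grip_width: 0.0153
```

```bash
python3 - <<'E'
from h import *
o=env.get_obs();print(o['time_s'],o['tool_pos'],o['tool_rot'],o['force'],o['wrist_torque'])
im=env.read_camera('wrist');crop(im,220,100,180,140,4,'w10c.png',2.5)
b=env.read_camera('side');crop(b,250,200,110,110,6,'si10c.png',1.4)
E
```

```text
14.05 [0.48364315 0.11093345 0.10055324] [-8.99066523e+01  1.46320255e-02  1.82838379e+01] [-1.10670849  5.1137943  -2.2343805 ] [1.64879782 0.16130993 0.05272681]
```

View pics/w10c.png

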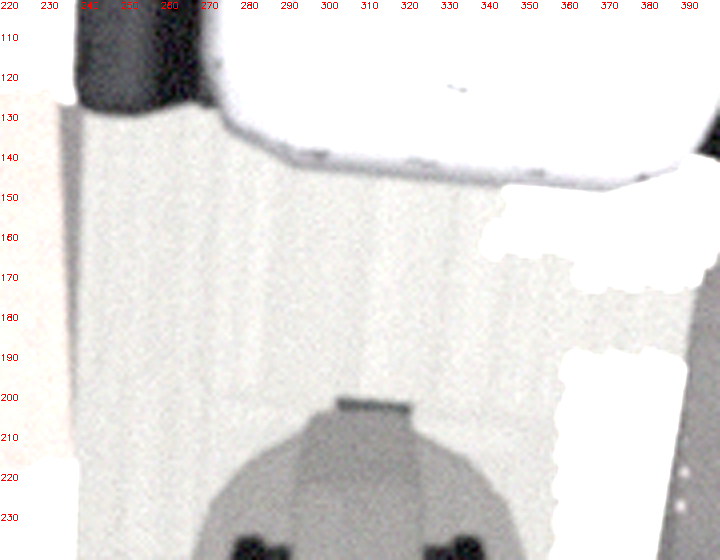

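View pics/si10c.png

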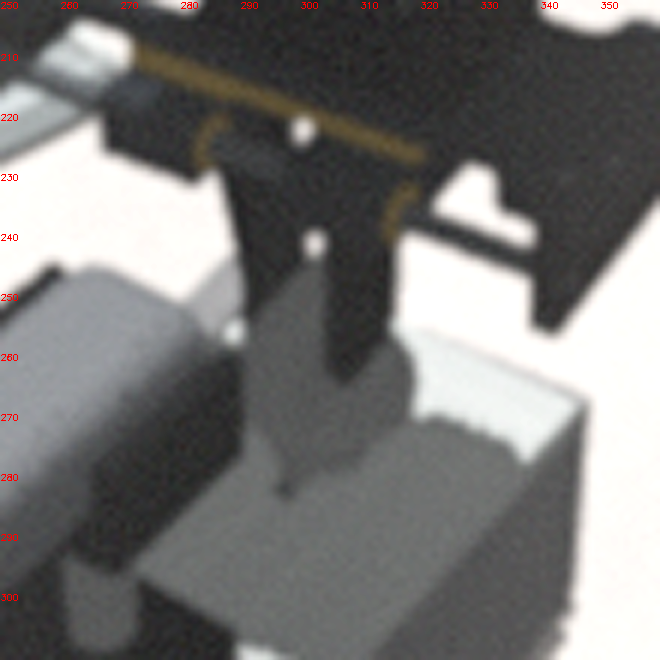

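>>> carry_out:
  targets:
    - [[0.3,0,0.8],[0,0,0]]
    - [[0.3,0,0.7],[0,2.5,0]]
    - [[0,0,0],[0,2.5,0]]
    - [[0,0,0],[0,0,0]]

```text
time_s: 14.55
tool_pos: [0.484, 0.1113, 0.1005]
tool_rot: [-90.0, 0.0, 13.2]
force: [-0.6, 3.5, -2.7]
grip_width: 0.0158
```

```bash
python3 - <<'E'
from h import *
o=env.get_obs();print(o['time_s'],o['tool_pos'],o['tool_rot'],o['force'],o['wrist_torque'])
im=env.read_camera('wrist');crop(im,220,100,180,140,4,'w11c.png',2.5)
E
```

```text
14.55 [0.48400159 0.11130449 0.10053091] [-9.00010359e+01  2.75698565e-02  1.32412757e+01] [-0.61949913  3.53351596 -2.72081155] [ 1.09141314  0.11785934 -0.02288423]
```

View pics/w11c.png

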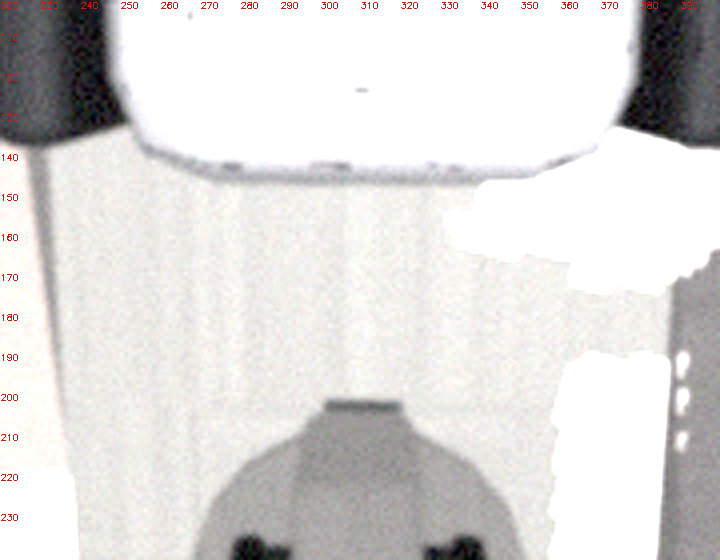

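>>> carry_out:
  targets:
    - [[0,0,1],[0,0,0]]
    - [[0,2,0],[0,0,0]]
    - [[0,2,0],[0,0,0]]
    - [[0,0,0],[0,0,0]]

```text
time_s: 15.0
tool_pos: [0.4837, 0.112, 0.0962]
tool_rot: [-90.0, 0.0, 13.3]
force: [-0.4, 2.7, -2.9]
grip_width: 0.0154
```

```bash
python3 - <<'E'
from h import *
o=env.get_obs();print(o['time_s'],o['tool_pos'],o['tool_rot'],o['force'],o['wrist_torque'])
E
```

```text
15.0 [0.48369818 0.11197644 0.09621256] [-9.00140338e+01  4.11906628e-02  1.32512894e+01] [-0.37583302  2.68661757 -2.87717741] [ 0.7246448  -0.00136519 -0.03486699]
```

>>> carry_out:
  targets:
    - [[0,2,0.5],[0,0,0]]
    - [[0,2,0],[0,0,0]]
    - [[0,0,0],[0,0,0]]

```text
time_s: 15.3
tool_pos: [0.4837, 0.1122, 0.0923]
tool_rot: [-90.0, 0.0, 13.2]
force: [-0.2, 1.3, -4.0]
grip_width: 0.0155
```

```bash
python3 - <<'E'
from h import *
o=env.get_obs();print(o['time_s'],o['tool_pos'],o['tool_rot'],o['force'],o['wrist_torque'])
im=env.read_camera('wrist');crop(im,220,100,180,140,4,'w12c.png',2.5)
b=env.read_camera('side');crop(b,250,200,110,110,6,'si12c.png',1.8)
E
```

```text
15.3 [0.48372134 0.11223568 0.09225002] [-9.00325198e+01  3.24058579e-02  1.32369397e+01] [-0.24076772  1.33282962 -4.03421687] [ 0.33197091 -0.01775494  0.0455187 ]
```

View pics/w12c.png

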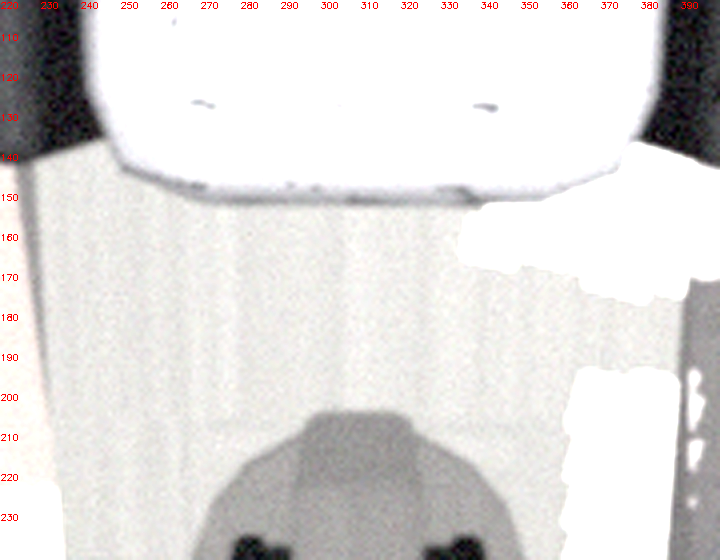

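View pics/si12c.png

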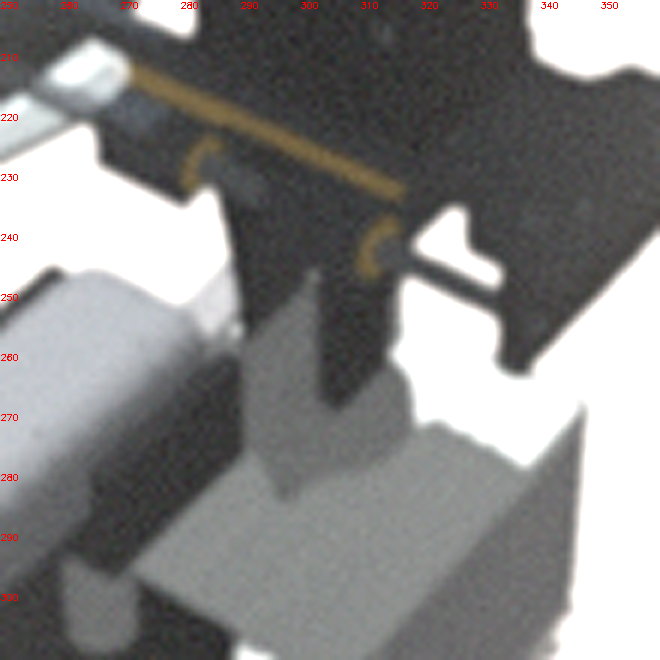

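>>> carry_out:
  targets:
    - [[0,1.5,0.3],[0,0,0]]
    - [[0,1.5,0],[0,0,0]]
    - [[0,1.5,0],[0,0,0]]
    - [[0,0,0],[0,0,0]]

```text
time_s: 15.8
tool_pos: [0.4838, 0.1126, 0.088]
tool_rot: [-90.0, 0.0, 13.2]
force: [-0.5, -0.5, -3.3]
grip_width: 0.0154
```

>>> carry_out:
  targets:
    - [[0,1.5,0],[0,0,0]]
    - [[0,1.5,0],[0,0,0]]
    - [[0,0,0],[0,0,0]]

```text
time_s: 16.1
tool_pos: [0.4838, 0.1128, 0.085]
tool_rot: [-90.0, 0.0, 13.2]
force: [-0.0, -1.1, -3.3]
grip_width: 0.0161
```

>>> carry_out:
  targets:
    - [[0,1.5,0],[0,0,0]]
    - [[0,1.5,0],[0,0,0]]
    - [[0,0,0],[0,0,0]]

```text
time_s: 16.4
tool_pos: [0.4838, 0.1129, 0.082]
tool_rot: [-90.0, 0.0, 13.2]
force: [1.1, -0.8, -3.3]
grip_width: 0.0157
```

>>> carry_out:
  targets:
    - [[0,1.5,0],[0,0,0]]
    - [[0,1,0],[0,0,0]]
    - [[0,0,0],[0,0,0]]

```text
time_s: 16.7
tool_pos: [0.4838, 0.113, 0.0796]
tool_rot: [-90.0, 0.0, 13.2]
force: [-0.3, -1.0, -2.3]
grip_width: 0.0157
```

>>> carry_out:
  targets:
    - [[0,1,0],[0,0,0]]
    - [[0,1,0],[0,0,0]]
    - [[0,0,0],[0,0,0]]

```text
time_s: 17.0
tool_pos: [0.484, 0.113, 0.0788]
tool_rot: [-90.0, -0.0, 13.2]
force: [-1.7, -1.3, 4.6]
grip_width: 0.0156
```

```bash
python3 - <<'E'
from h import *
o=env.get_obs();print(o['time_s'],o['tool_pos'],o['tool_rot'],o['force'],o['wrist_torque'])
im=env.read_camera('wrist');crop(im,220,100,180,140,4,'w13c.png',2.5)
b=env.read_camera('side');crop(b,250,200,110,110,6,'si13c.png',1.8)
E
```

```text
17.0 [0.48404016 0.11299446 0.0787603 ] [-9.00418888e+01 -2.28363536e-03  1.32395300e+01] [-1.69405276 -1.31034682  4.60597632] [-0.53984422  0.57292174  0.00781679]
```

View pics/si13c.png

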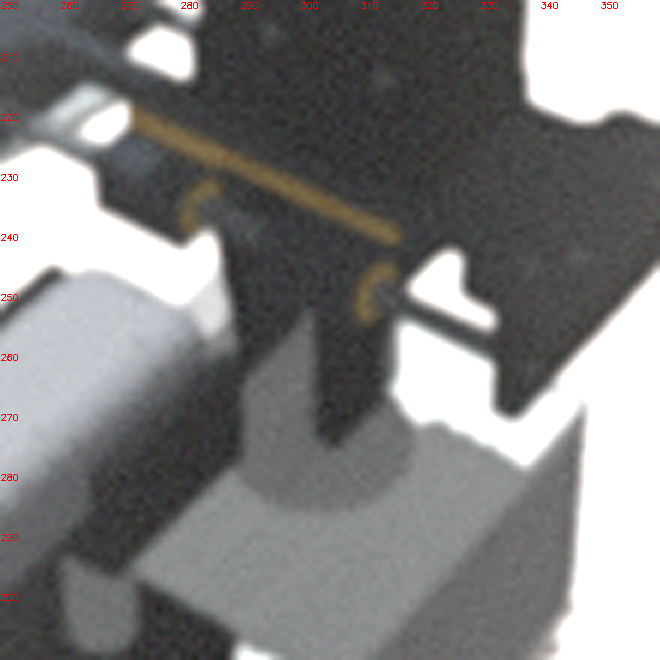

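Contact came at TCP z 0.0788, which is the height predicted for full seating, and the collar lies on the plate. I'll release.

>>> carry_out:
  targets:
    - [[0,0,0],[0,0,0]]
    - [[0,0,0],[0,0,0]]
    - [[0,0,0],[0,0,0]]
    - [[0,0,0],[0,0,0]]
    - [[0,0,0],[0,0,0]]
    - [[0,0,0],[0,0,0]]
    - [[0,0,0],[0,0,0]]
    - [[0,0,0],[0,0,0]]
  jaw: 0.8

```text
time_s: 17.9
tool_pos: [0.4838, 0.1131, 0.0777]
tool_rot: [-90.0, 0.0, 13.2]
force: [-1.0, -0.1, -0.6]
grip_width: 0.0674
```

>>> carry_out:
  targets:
    - [[0,-10,0],[0,0,0]]
    - [[0,-25,0],[0,0,0]]
    - [[0,-35,0],[0,0,0]]
    - [[0,-35,0],[0,0,0]]
    - [[0,-20,0],[0,0,0]]
    - [[0,0,-30],[0,0,0]]
    - [[0,0,-30],[0,0,0]]
    - [[0,0,0],[0,0,0]]
    - [[0,0,0],[0,0,0]]

```text
time_s: 18.8
tool_pos: [0.4977, 0.0544, 0.2032]
tool_rot: [-90.0, -0.0, 13.2]
force: [0.5, 1.1, 0.1]
grip_width: 0.0699
```

```bash
python3 - <<'E'
from h import *
o=env.get_obs();print(o['time_s'],o['tool_pos'],o['tool_rot'],o['force'],o['grip_width'])
im=env.read_camera('wrist');save('w14.png',np.clip(im*1.6,0,255).astype(np.uint8))
b=env.read_camera('side');save('si14.png',b);crop(b,210,200,150,150,4,'si14c.png',1.8)
a=env.read_camera('scene');save('sc14.png',np.clip(a*1.6,0,255).astype(np.uint8));crop(a,360,160,160,110,5,'sc14c.png',2)
E
```

```text
18.8 [0.49765959 0.0544381  0.20324869] [-8.99760999e+01 -2.46649851e-02  1.31563139e+01] [0.46688062 1.05417502 0.12649538] 0.06994467090285413
```

View pics/si14c.png

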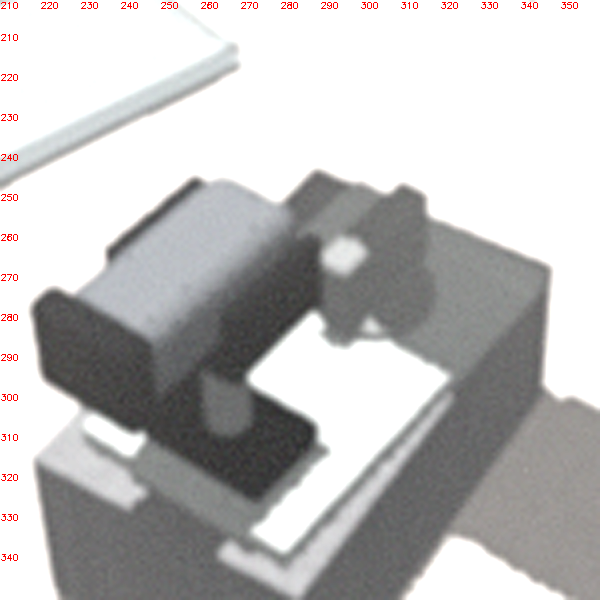

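View pics/sc14.png

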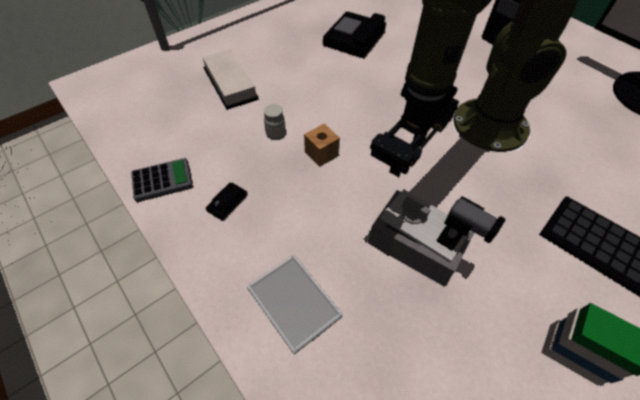

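View pics/w14.png

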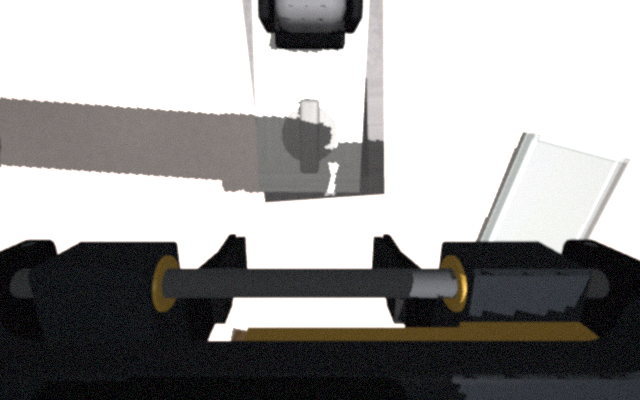

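```bash
python3 - <<'E'
from h import *
b=cv2.cvtColor(cv2.imread('pics/si14.png'),cv2.COLOR_BGR2RGB);crop(b,280,240,50,55,10,'si14d.png',1.2)
a=cv2.cvtColor(cv2.imread('pics/sc14.png'),cv2.COLOR_BGR2RGB);crop(a,380,180,65,55,10,'sc14d.png',1.2)
T=None
sc,si=cal('scene'),cal('side')
P=np.array([.4845,.112,.134]);print(proj(si,P),proj(sc,P))
E
```

```text
[302.06121188 256.93054736] [418.76003653 205.24591005]
```

View pics/si14d.png

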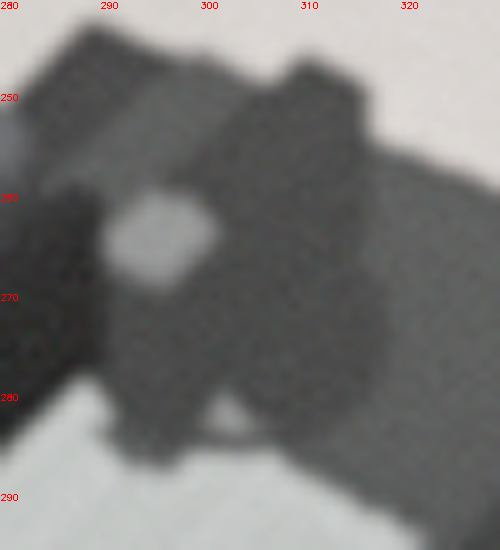

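View pics/sc14d.png

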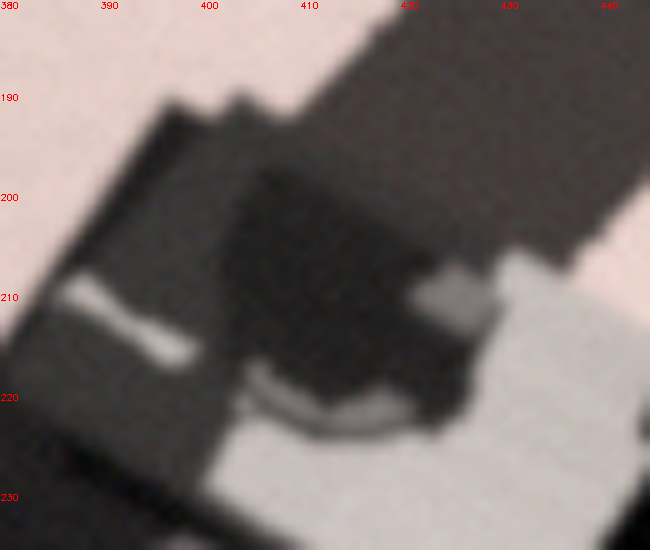

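```bash
python3 - <<'E'
from h import *
o=env.get_obs();print(o['time_s'],o['force']);print(env.sign_off())
E
```

```text
18.95 [-0.11367363  0.83949556 -0.3862503 ]
the job is handed in; nothing more can be done
None
```

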